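# Press a connector cover home with the pedal-operated clamp

## Task

In the stock tray one connector housing is longer than its two neighbours, and its light-coloured rear cover still stands proud. Stand it cover up in the nest of the clamping fixture, push the foot pedal right down to its stop and keep it there for about half a second so that the clamp presses the cover home (do not push the cover in with the gripper), then let the pedal come back up and stand the finished housing, cover up, in the row tray that fits its length, squarely between the side walls. Leave the other housings as they are.

Things in the scene. Friction and masses are not known exactly. Their poses are not given: they have to be found in the camera images.
- long_housing: the housing to work on: dark block 60 mm long (its y), 26 wide (x), 32 high, cover on top (+z), 60 g. Origin: centre of underside. In the tray its long faces are 8 mm from the neighbours', so take it by the short ends; in the nest only the long faces are free: set it down on the bench between and take it again. A TCP 25 to 28 mm above its underside grips the block. Same after half a turn about z
- long_cover (a joint): how far the long housing's light-coloured rear cover is pressed in: 0 m = 5 mm proud (start), 0.005 m = home. It stays where it is pushed; about 4 N moves it. Cover plate 56 x 22 x 6 mm, 2 mm inside the block's outline all round
- cover_top (a point): centre of the top of that cover: 43 mm above the housing's underside when proud, 38 mm when home
- stock_tray: white stock tray, fixed. Origin: centre of underside. Floor 5 mm high; three pockets at x = -34, 0, +34 mm, housings stand in them with their length along the tray's y; ribs between pockets rise 12 mm above that floor; a 3 mm lip crosses the pocket ends 38 mm from the middle. Which housing is in which pocket varies
- nest (a point): middle of the nest's floor, 20 mm above the bench. A housing stands here with its length along the nest's y, either way round. Steel end guides, 38 mm high above the floor and flared at the top, enclose both short ends and the corners with 2 mm play; the middle 46 mm of both long faces is open to the fingers
- fixture: base plate of the clamping fixture, 12 mm high, fixed; its origin lies under the nest, axes as the nest's. It reaches 55 mm to either side in x and to +y, 215 mm to -y. The clamp stands on the -y side, 93 mm from the nest's middle and beyond; its open arm is upright, up to 205 mm above the bench, and comes no nearer than 75 mm to the nest's middle
- clamp (a joint): angle of the toggle clamp's arm: 0 rad = open (upright), 1.60 rad = closed (level over the nest, rubber pad on the cover). The pedal drives it: it closes as the pedal goes down and opens as it rises
- clamp_pad (a point): middle of the rubber pad's underside at the end of the clamp arm; 38 mm above the nest floor when closed
- treadle (a joint): angle of the foot pedal's treadle: 0 rad = up (a spring holds it there), 0.25 rad = down on its stop, treadle level. At the tread point it takes about 6 N to start, up to about 16 N near the stop; it springs back when let go
- treadle_pad (a point): tread point on top of the treadle's ribbed rubber, on its centre line, 160 mm from the hinge, 43 mm from the free (toe) end; moves with the treadle: about 81 mm above the bench when up, 42 mm on the stop. In the pedal base's frame it lies at x = 63 mm when up, 70 mm on the stop
- pedal: base of the foot pedal, 240 x 110 mm, fixed on the bench. Origin: centre of underside; the hinge runs along its y at x = -90 mm, 34 mm high; the treadle (92 mm wide) reaches from there to +x
- row_long: grey channel tray for finished long housings, fixed, 170 mm long (x), 66 mm wide inside (y), floor 4 mm high, walls 14 mm above it, closed at +x. Origin: centre of underside. Housings stand with their length along its y; a finished one is at about x = +60 mm; room for the next one's middle from x = -70 to +10 mm
- row_short: the same tray for short housings, 54 mm wide inside: too narrow for the long housing. Which of the two rows is on the left varies. The bench on the robot's side of the rows is clear
- short_housing_a: a short housing in the stock tray, 48 x 26 mm, cover proud, 43 mm high, loose: leave it. Origin: centre of underside
- short_housing_b: the other short housing in the stock tray, the same: leave it
- done_long: finished long housing in row_long, 60 x 26 x 38 mm, loose: leave it. Origin: centre of underside
- done_short: finished short housing in row_short, 48 x 26 x 38 mm, loose: leave it

How it is judged:
By the outcome, as a careful person would: the job done as asked, in the order asked, and still so for the second after the job is handed in, with the robot touching nothing.
It also fails if it takes over 69 s, if anything falls off the work surface, if the arm or the gripper's body presses on something with over 40 N, if the wrist force passes 120 N, or if a joint passes its speed limit or range.

## Robot

A 7-joint arm with a two-finger parallel gripper is mounted at the origin on the work surface. World frame = base frame: x ahead of the robot, y to its left, z up, the work surface at z = 0. Lengths are in m, angles in degrees, forces in N, time in s.
With the tool pointing down it reaches from about 0.4 to 0.85 m from the base axis. Payload 4.4 kg.
Tool frame: the origin (TCP) lies between the finger pads, 19 mm behind the fingertips; this is the grasp point; z points along the fingers, y is the line along which they close (so a half turn about z gives the same grasp; the last joint's range is limited). The gripper opens to 94 mm and grips with 3 to 60 N. Pads are 16 mm wide; open, the fingers measure 119 mm over their backs; the gripper's body (75 mm by 177 mm) begins 78 mm behind the grasp point.
Start: joints at [-75.447, 36.005, 2.206, 86.941, -1.547, 57.084, -1.146], TCP at [0.204, 0.617, 0.224] pointing down, gripper open.
Joint ranges: [-175.42, 175.42], [-21.48, 121.26], [-71.46, 75.88], [10.55, 141.38], [-63.04, 243.04], [13.31, 113.54], [-168.57, 168.57]. Speed limits (degrees/s): [147.25, 147.25, 180, 180, 180, 180, 180].

## Interface

Orientations are given as a 3x3 rotation matrix whose columns are the frame's x, y, z axes.
In Python, from plant import robot gives the robot as it stands.
- The arm moves only by the shell command python3 -m crank 'ROWS' [FORCE]. ROWS is JSON, a list of rows, each a list of 7 numbers: the shift along the tool's x, y, z in cm, then the turn, a rotation vector about the tool's x, y, z in degrees, then the closure, from 0 (fully open) to 1 (shut). In form: [[x, y, z, wx, wy, wz, claw], ...]. A call has 1 to 10 rows; each row is the pose to reach, as a shift and turn from the pose commanded when the call began, along the tool's axes at that moment; what a row does not reach only later rows make up. A row lasts 1/10 s, in which the tool goes at most 50 mm and 8.59 degrees, less where a joint would pass 70% of its speed; a pose out of reach is approached as far as the arm can. A call with a gripper value outside its range is refused whole. The fingers move at their own pace and stop on an object; FORCE is the grip in N (left out, the last holds). Time passes only in rows, so rows that repeat a pose let the fingers close. It gives the time, the measured TCP pose, the force, the opening and the grip force at its end, in the units of the state.
- robot.state(): the state, without advancing time (a new reading comes with each control period).
- robot.get_image(name): name is "side" or "top" or "wrist"; returns a dict with "pixels" (420x560x3 uint8, red, green, blue), "vfov" (degrees; the focal length in pixels is half the picture's height over the tangent of half this angle, whatever the lens; pixels are square), "cx", "cy" (the principal point, pixels), "rvec" (rotation vector, rad) and "tvec" (3), from world to camera coordinates, as OpenCV has them. Camera axes: x right, y down, z forward; pixel columns grow to the right and rows downward; lengths in m; the calibration is good to about 2 mm. The wrist camera is an equidistant fisheye: a pixel r from the principal point sees the ray r / f radians off the axis. A picture is of the moment at which its call begins. There is no depth.
- robot.finish_job(): hands the job in; it is judged then, once.
The state is a dict: "time": time; "joint_pos": joint angles; "qvel": joint speeds; "tau": joint torques, N m; "tool_pos": TCP position; "ee_rot": TCP orientation; "ft_force": force on the tool from outside, world axes, zero at the start; "moment": the same for the moment, N m; "width": finger opening in m; "gripper_force": force on a finger pad.
Only numpy, scipy, OpenCV 4.12 (cv2) and the standard library are available. Lean on these libraries where they do the work, as an engineer would, in place of code of your own. Each camera call takes 0.05 s, during which the arm holds its last target. There are 200 camera calls.

## Working session

There is one attempt and no reset: what is moved stays moved. The work goes in short steps, Python scripts to look and compute and a shell command to move; the robot and the scene stay as the last step left them, time stands still between calls to the robot, and variables do not carry over. Pictures are saved under pics/ and viewed, at most 10 in all, crops included, and the job is handed in when it is done.

```bash
ls; mkdir -p pics
cat > h.py <<'E'
import numpy as np, cv2
from plant import robot
def snap(n,f):
    im=robot.get_image(n); cv2.imwrite('pics/'+f+'.png',im['pixels'][:,:,::-1]); 
    np.save('pics/'+f+'.npy',{k:im[k] for k in im if k!='pixels'},allow_pickle=True); return im
def cal(f): return np.load('pics/'+f+'.npy',allow_pickle=True).item()
def ray(c,u,v,fish=False):
    f=210/np.tan(np.radians(c['vfov'])/2); R=cv2.Rodrigues(np.array(c['rvec'],float))[0]; t=np.array(c['tvec'],float).ravel()
    a=np.array([u-c['cx'],v-c['cy']],float)
    if fish:
        r=np.hypot(*a); th=r/f; d=np.r_[a/max(r,1e-9)*np.sin(th),np.cos(th)]
    else: d=np.r_[a/f,1]
    return -R.T@t, R.T@d
def at(c,u,v,z,fish=False):
    o,d=ray(c,u,v,fish); return o+d*(z-o[2])/d[2]
def proj(c,p,fish=False):
    f=210/np.tan(np.radians(c['vfov'])/2); R=cv2.Rodrigues(np.array(c['rvec'],float))[0]
    q=R@np.array(p,float)+np.array(c['tvec'],float).ravel()
    if fish:
        r=np.hypot(q[0],q[1]); return np.array([c['cx'],c['cy']])+q[:2]/r*f*np.arctan2(r,q[2])
    return np.array([c['cx'],c['cy']])+q[:2]/q[2]*f
E
python3 - <<'E'
from h import *
np.set_printoptions(precision=4,suppress=True)
for n in('top','side','wrist'):
    im=snap(n,n+'0'); print(n,im['vfov'],im['cx'],im['cy'],ray(im,im['cx'],im['cy']))
    p=im['pixels']
    cv2.imwrite(f'pics/{n}0b.png',cv2.resize(p[:,:,::-1],(800,600),interpolation=cv2.INTER_CUBIC))
s=robot.state();print(s['tool_pos'],s['ee_rot'],s['width'])
E
```

```text
pics
top 54.597924659701015 285.49256116289763 207.02028697764058 (array([ 0.2873, -0.0093,  1.321 ]), array([ 0.1801, -0.0085, -0.9836]))
side 55.60325517870017 280.5696864007648 203.70954700979658 (array([0.4817, 0.7641, 0.6311]), array([ 0.0515, -0.8397, -0.5407]))
wrist 65.70646984690485 274.3089240325986 202.77866840744238 (array([0.1395, 0.6374, 0.3835]), array([ 0.2217, -0.0743, -0.9723]))
[0.2042 0.6166 0.2236] [[-0.9493  0.3144 -0.0005]
 [ 0.3144  0.9493 -0.0013]
 [ 0.     -0.0014 -1.    ]] 0.09387324460906486
```

View pics/top0b.png

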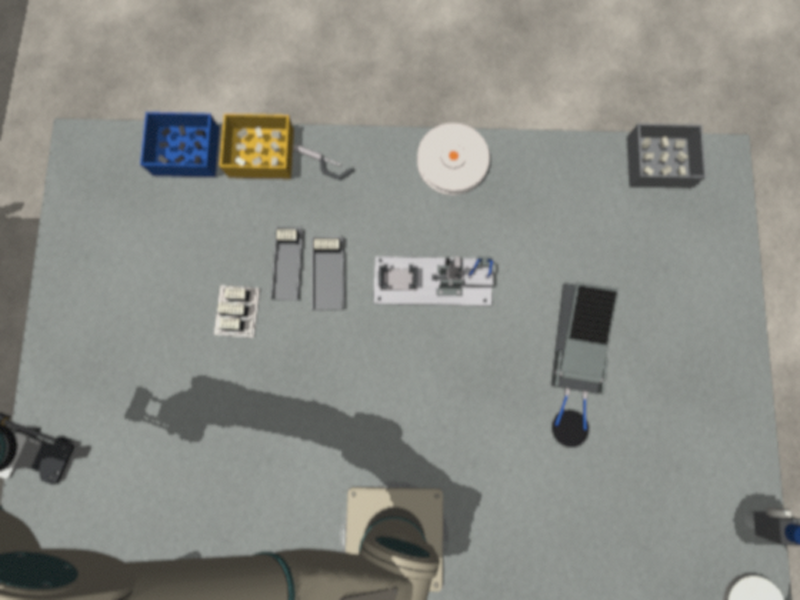

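View pics/wrist0b.png

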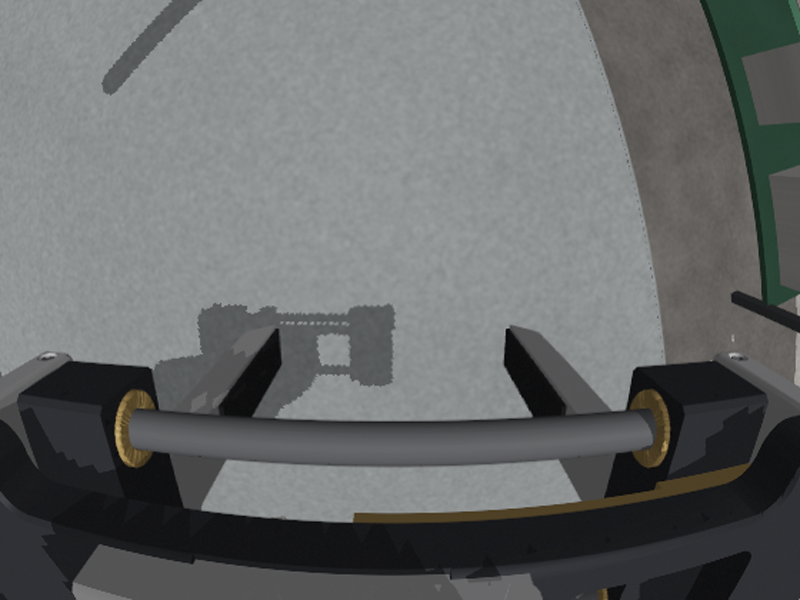

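The top picture (800x600) shows the stock tray at (236,311) with three housings. The narrow row is at (288,265), the wide row at (328,273), the nest at (400,278) with the clamp to its right at -y, and the pedal at (585,340) with its toe end up (+x). Next: rough positions and an enlarged crop.

Run:
```python
from h import *
np.set_printoptions(precision=3,suppress=True)
c=cal('top0'); k=.7
for n,u,v,z in [('tray corners',222,285,.01),('',260,288,.01),('',254,337,.01),('',214,333,.01),('hA',237,294,.048),('hM',232,309,.048),('hB',231,324,.048),('rowS farL',276,229,.018),('rowL far L',314,238,.018),('rowL far R',346,238,.018),('rowL near R',346,310,.004),('rowL nearL',314,310,.004),('nest',400,278,.02),('plate',375,257,.012),('',496,258,.012),('',492,305,.012),('',374,303,.012),('ped fl',565,284,.08),('ped fr',616,289,.08),('ped nr',602,392,.02),('ped nl',553,387,.02),('rub near l',570,340,.08),('rub near r',607,345,.08)]:
    print(n,at(c,u*k,v*k,z))
im=cv2.imread('pics/top0.png')
a=cv2.resize(im[150:245,140:260],(800,600),interpolation=cv2.INTER_CUBIC)
cv2.imwrite('pics/top0c.png',a)
```

```text
tray corners [0.544 0.406 0.01 ]
 [0.539 0.318 0.01 ]
 [0.426 0.325 0.01 ]
 [0.433 0.415 0.01 ]
hA [0.517 0.359 0.048]
hM [0.483 0.368 0.048]
hB [0.45  0.367 0.048]
rowS farL [0.677 0.288 0.018]
rowL far L [0.658 0.199 0.018]
rowL far R [0.659 0.125 0.018]
rowL near R [0.492 0.12  0.004]
rowL nearL [0.491 0.193 0.004]
nest [ 0.566 -0.002  0.02 ]
plate [0.617 0.057 0.012]
 [ 0.62  -0.224  0.012]
 [ 0.509 -0.213  0.012]
 [0.509 0.056 0.012]
ped fl [ 0.547 -0.363  0.08 ]
ped fr [ 0.538 -0.475  0.08 ]
ped nr [ 0.317 -0.455  0.02 ]
ped nl [ 0.326 -0.346  0.02 ]
rub near l [ 0.425 -0.37   0.08 ]
rub near r [ 0.415 -0.449  0.08 ]
```

View pics/top0c.png

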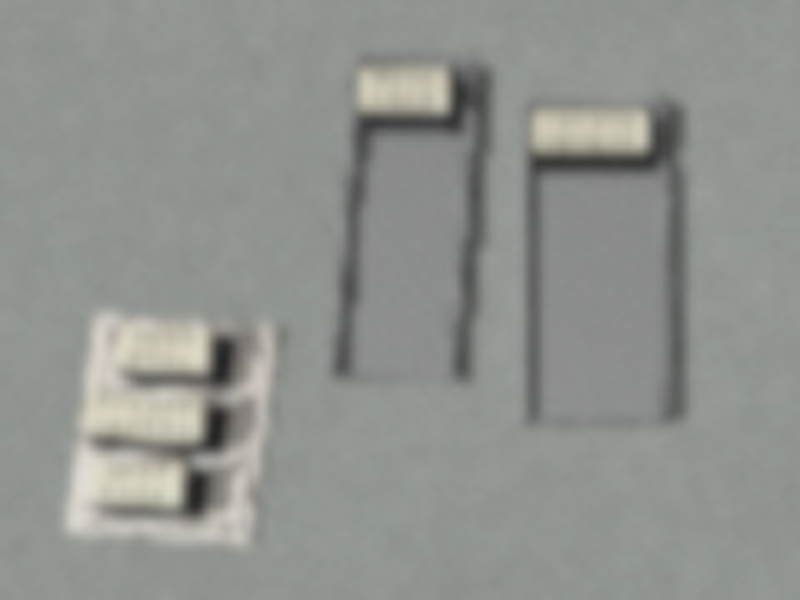

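The crop shows the long housing in the middle pocket, at crop (147,418). The tray's yaw is about -4.5°. The wide row is the right one. I'll go above the tray.

```bash
cat >> h.py <<'E'
def go(p,yang):
    """shift cm / wz deg in tool axes to reach world p with tool-y at world angle yang (deg, mod 180), tool pointing down"""
    s=robot.state(); R=np.array(s['ee_rot']); d=R.T@(np.array(p)-s['tool_pos'])*100
    a=np.degrees(np.arctan2(R[1,1],R[0,1])); w=(yang-a+90)%180-90
    from scipy.spatial.transform import Rotation as Ro
    T=Ro.from_euler('z',w,degrees=True).as_matrix()@np.column_stack([[R[0,0],R[1,0],0]/np.hypot(R[0,0],R[1,0]),[-R[1,0]*-1,-R[0,0],0]/np.hypot(R[0,0],R[1,0]),[0,0,-1]])
    print('row',np.round(d,2),Ro.from_matrix(R.T@T).as_rotvec(degrees=True).round(2),'ft',np.round(s['ft_force'],1),'w',round(s['width'],4),'tcp',np.round(s['tool_pos'],4),'t',round(s['time'],2),'j7',round(s['joint_pos'][6],1))
E
python3 -c "
from h import *
go([.51,.375,.224],85.6)"
```

```text
row [-3.663e+01 -1.332e+01 -2.000e-02] [-8.000e-02 -1.000e-02 -1.393e+01] ft [ 0.7 -0.1 -1. ] w 0.0939 tcp [0.2042 0.6166 0.2236] t 0.15 j7 -1.1
```

```bash
python3 -m crank '[[-36.6,-13.3,0,0,0,-13.9,0],[-36.6,-13.3,0,0,0,-13.9,0],[-36.6,-13.3,0,0,0,-13.9,0],[-36.6,-13.3,0,0,0,-13.9,0],[-36.6,-13.3,0,0,0,-13.9,0],[-36.6,-13.3,0,0,0,-13.9,0],[-36.6,-13.3,0,0,0,-13.9,0],[-36.6,-13.3,0,0,0,-13.9,0],[-36.6,-13.3,0,0,0,-13.9,0],[-36.6,-13.3,0,0,0,-13.9,0]]'
python3 - <<'E'
from h import *
im=snap('wrist','w1'); cv2.imwrite('pics/w1b.png',cv2.resize(im['pixels'][:,:,::-1],(800,600),interpolation=cv2.INTER_CUBIC))
E
```

```text
time: 1.15
tool_pos: [0.5104, 0.3748, 0.2238]
ee_rot: [[-0.997, 0.08, -0.001], [0.08, 0.997, -0.0], [0.001, -0.0, -1.0]]
ft_force: [-0.2, 0.3, -0.2]
width: 0.0941
gripper_force: 0.0
```

View pics/w1b.png

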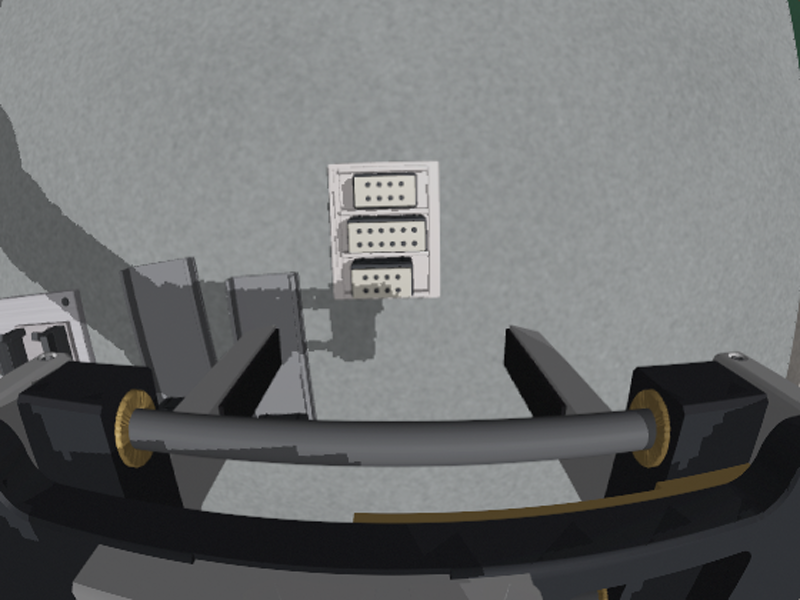

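The middle housing is the long one. Its cover spans about (348,222) to (426,252), with corners TL(348,224), TR(426,221), BR(425,250) and BL(349,254).

Run:
```python
from h import *
np.set_printoptions(precision=4,suppress=True)
c=cal('w1')
P=np.array([at(c,U*.7-.15,V*.7-.15,.048,1) for U,V in [(348,224),(426,221),(425,250),(349,254)]])
print(P); m=P.mean(0); print(m, np.linalg.norm(P[0]-P[1]),np.linalg.norm(P[1]-P[2]))
for a,b in((0,1),(3,2)): d=P[b]-P[a]; print(np.degrees(np.arctan2(d[1],d[0])))
T=np.array([at(c,U*.7-.15,V*.7-.15,.015,1) for U,V in [(329,165),(438,162),(440,297),(333,297)]]);print(T,T.mean(0))
# rows: inner top edges of long row
for U,V in [(123,268),(193,257),(213,367),(147,370)]: print('row',at(c,U*.7,V*.7,.018,1))
go([m[0],m[1],.06],85.5)
```

```text
[[0.4713 0.3453 0.048 ]
 [0.4737 0.4019 0.048 ]
 [0.4949 0.3997 0.048 ]
 [0.4934 0.344  0.048 ]]
[0.4833 0.3727 0.048 ] 0.056603649882802594 0.02131513154600052
87.62136152142038
88.47888805664532
[[0.4258 0.3311 0.015 ]
 [0.4304 0.4169 0.015 ]
 [0.5399 0.4115 0.015 ]
 [0.5329 0.3237 0.015 ]] [0.4823 0.3708 0.015 ]
row [0.4908 0.1322 0.018 ]
row [0.4882 0.2066 0.018 ]
row [0.5886 0.2068 0.018 ]
row [0.5898 0.1351 0.018 ]
row [ 2.51 -0.56 16.39] [ 0.02 -0.09  0.09] ft [-0.2  0.2 -0.2] w 0.0937 tcp [0.5091 0.3763 0.2239] t 1.2 j7 45.7
```

```bash
python3 -m crank '[[2.5,-0.56,4,0,0,-0.6,0],[2.5,-0.56,9,0,0,-0.6,0],[2.5,-0.56,14,0,0,-0.6,0],[2.5,-0.56,17,0,0,-0.6,0],[2.5,-0.56,19.2,0,0,-0.6,0],[2.5,-0.56,19.2,0,0,-0.6,0],[2.5,-0.56,19.2,0,0,-0.6,0.6],[2.5,-0.56,19.2,0,0,-0.6,0.6],[2.5,-0.56,19.2,0,0,-0.6,0.6],[2.5,-0.56,19.2,0,0,-0.6,0.6]]' 15; python3 -c "
from h import *
go([.4833,.3727,.0315],86)"
```

```text
time: 2.2
tool_pos: [0.4851, 0.3727, 0.0335]
ee_rot: [[-0.998, 0.067, 0.002], [0.067, 0.998, 0.001], [-0.001, 0.002, -1.0]]
ft_force: [0.0, -0.3, -0.2]
width: 0.0654
gripper_force: 0.0
row [ 0.18 -0.01  0.2 ] [0.09 0.09 0.18] ft [ 0.  -0.3 -0.2] w 0.0654 tcp [0.4851 0.3727 0.0335] t 2.2 j7 44.2
```

```bash
python3 -m crank '[[0,0,0.1,0,0,0,0.6],[0,0,0.1,0,0,0,0.6],[0,0,0.1,0,0,0,0.6],[0,0,0.1,0,0,0,0.6]]' 20; python3 -c "
from h import *
go([.4833,.3727,.0315],86)"
```

```text
time: 2.6
tool_pos: [0.4851, 0.3725, 0.0327]
ee_rot: [[-0.998, 0.067, 0.001], [0.067, 0.998, 0.001], [-0.001, 0.001, -1.0]]
ft_force: [-1.0, -0.7, 7.6]
width: 0.0598
gripper_force: 20.0
row [0.19 0.   0.12] [0.07 0.07 0.18] ft [-1.  -0.7  7.6] w 0.0598 tcp [0.4851 0.3725 0.0327] t 2.6 j7 44.2
```

The long housing is gripped. I'll lift it and look over the nest and row on the way.

```bash
python3 -m crank '[[0,0,-3,0,0,0,0.6],[0,0,-8,0,0,0,0.6],[0,0,-13,0,0,0,0.6],[0,0,-18,0,0,0,0.6],[0,0,-23,0,0,0,0.6]]'; python3 -c "
from h import *
go([.60,.06,.27],90)"
```

```text
time: 3.1
tool_pos: [0.4843, 0.3717, 0.2637]
ee_rot: [[-0.998, 0.067, 0.0], [0.067, 0.998, 0.0], [-0.0, 0.0, -1.0]]
ft_force: [1.0, 0.8, -1.3]
width: 0.0597
gripper_force: 20.0
row [-13.63 -30.33  -0.64] [ 0.01  0.01 -3.83] ft [ 1.   0.8 -1.3] w 0.0597 tcp [0.4843 0.3717 0.2637] t 3.1 j7 45.1
```

```bash
python3 -m crank '[[-13.6,-30.3,-0.6,0,0,-3.8,0.6],[-13.6,-30.3,-0.6,0,0,-3.8,0.6],[-13.6,-30.3,-0.6,0,0,-3.8,0.6],[-13.6,-30.3,-0.6,0,0,-3.8,0.6],[-13.6,-30.3,-0.6,0,0,-3.8,0.6],[-13.6,-30.3,-0.6,0,0,-3.8,0.6],[-13.6,-30.3,-0.6,0,0,-3.8,0.6],[-13.6,-30.3,-0.6,0,0,-3.8,0.6],[-13.6,-30.3,-0.6,0,0,-3.8,0.6]]'
python3 - <<'E'
from h import *
im=snap('wrist','w2'); cv2.imwrite('pics/w2b.png',cv2.resize(im['pixels'][:,:,::-1],(800,600),interpolation=cv2.INTER_CUBIC))
go([.41,.12,.1],90)
E
```

```text
time: 4.0
tool_pos: [0.5999, 0.0601, 0.2672]
ee_rot: [[-1.0, 0.002, -0.0], [0.002, 1.0, 0.001], [0.0, 0.001, -1.0]]
ft_force: [0.2, 1.0, -0.5]
width: 0.0594
gripper_force: 20.0
row [18.95  5.81 16.74] [ 0.07 -0.03  0.01] ft [-1.   1.  -0.6] w 0.0595 tcp [0.5996 0.0617 0.2672] t 4.05 j7 80.9
```

View pics/w2b.png

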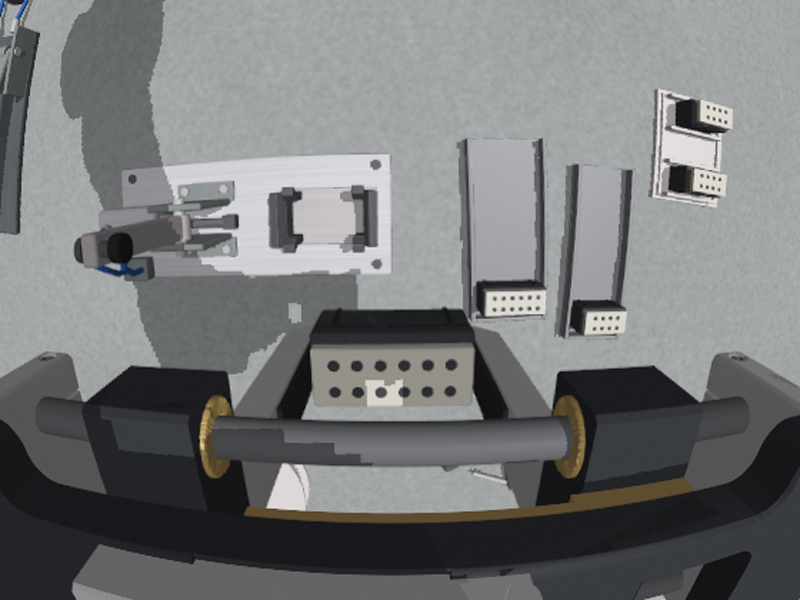

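The nest is at about (323,217) between its guides, the long row at (505,230) with its finished housing at (515,300), and the lifted housing is square in the gripper. I'll enlarge the nest and row.

Run:
```python
from h import *
im=cv2.imread('pics/w2.png')[90:235,180:390]
cv2.imwrite('pics/w2c.png',cv2.resize(im,None,fx=3.8,fy=3.8,interpolation=cv2.INTER_CUBIC))
```

```text
(no output)
```

View pics/w2c.png

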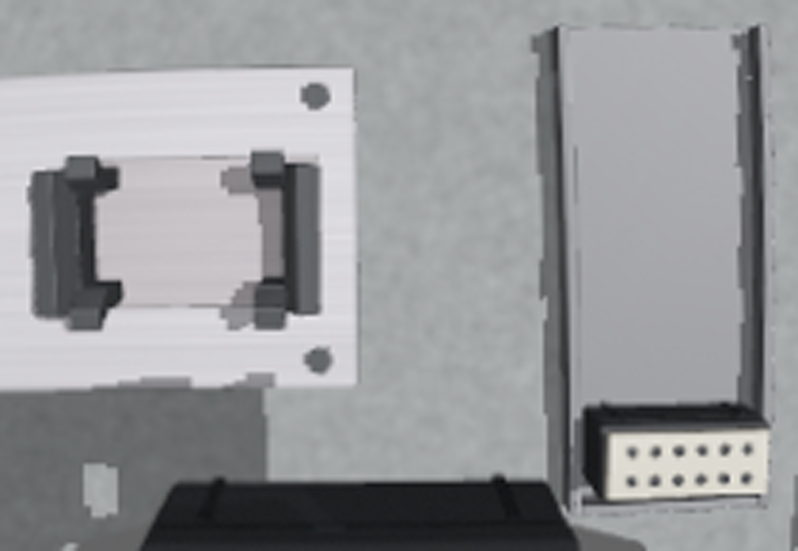

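Run:
```python
from h import *
np.set_printoptions(precision=4,suppress=True)
c=cal('w2')
W=lambda U,V,z: at(c,180+(U+.5)/3.8-.5,90+(V+.5)/3.8-.5,z,1)
print('plate +y corners',W(354,68,.012),W(357,385,.012), 'nest=>',(W(354,68,.012)+W(357,385,.012))/2-[0,.055,0])
print('bolts',W(315,96,.012),W(318,360,.012))
L=[W(32,172,.058),W(38,316,.058),W(321,313,.058),W(320,165,.058)]
print('guides outer',*L,sum(L)/4)
print('posts',W(66,157,.058),W(285,152,.058),W(66,328,.058),W(285,327,.058))
print('floor edges z.02',W(110,158,.02),W(180,158,.02),W(180,306,.02))
print('row inner top',W(556,28,.018),W(568,500,.018),W(748,28,.018),W(760,400,.018))
print('row floor',W(570,160,.004),W(575,400,.004),W(738,240,.004),W(740,380,.004),'openend',W(556,27,.004),W(740,27,.004))
D=[W(608,432,.042),W(767,428,.042),W(768,494,.042),W(608,499,.042)];print('done',*D,sum(D)/4)
print('plate -y near',at(c,122*.7,171*.7,.012,1))
```

```text
plate +y corners [0.5081 0.0582 0.012 ] [0.6158 0.0589 0.012 ] nest=> [0.5619 0.0036 0.012 ]
bolts [0.5174 0.0452 0.012 ] [0.607  0.0457 0.012 ]
guides outer [ 0.5398 -0.0395  0.058 ] [ 0.5842 -0.0393  0.058 ] [0.5843 0.0482 0.058 ] [0.5397 0.0482 0.058 ] [0.562  0.0044 0.058 ]
posts [ 0.5356 -0.0287  0.058 ] [0.5357 0.0378 0.058 ] [ 0.5881 -0.0305  0.058 ] [0.5885 0.0373 0.058 ]
floor edges z.02 [ 0.5369 -0.0227  0.02  ] [0.5375 0.0009 0.02  ] [ 0.5869 -0.0002  0.02  ]
row inner top [0.4941 0.1248 0.018 ] [0.6555 0.1325 0.018 ] [0.4908 0.1912 0.018 ] [0.6196 0.2004 0.018 ]
row floor [0.5384 0.1322 0.004 ] [0.6228 0.1361 0.004 ] [0.5648 0.1936 0.004 ] [0.6153 0.197  0.004 ] openend [0.4925 0.127  0.004 ] [0.4893 0.1927 0.004 ]
done [0.6253 0.1406 0.042 ] [0.624  0.1954 0.042 ] [0.6469 0.1977 0.042 ] [0.648  0.1417 0.042 ] [0.636  0.1688 0.042 ]
plate -y near [ 0.5096 -0.2084  0.012 ]
```

Measured:
- Nest at about (0.562, 0.004), yaw about 0.3°.
- Row long centre at about (0.576, 0.164), yaw about 2.8°.

I'll set the housing down on the bench near (0.42, 0.12).

```bash
python3 -m crank '[[18,5.8,0,0,0,0,0.6],[18,5.8,0,0,0,0,0.6],[18,5.8,0,0,0,0,0.6],[18,5.8,4,0,0,0,0.6],[18,5.8,9,0,0,0,0.6],[18,5.8,14,0,0,0,0.6],[18,5.8,18,0,0,0,0.6],[18,5.8,21,0,0,0,0.6],[18,5.8,22.5,0,0,0,0.6],[18,5.8,22.5,0,0,0,0.6]]'; python3 -c "
from h import *
go([.42,.12,.0285],90)"
```

```text
time: 5.05
tool_pos: [0.4177, 0.1204, 0.0404]
ee_rot: [[-1.0, -0.003, -0.005], [-0.003, 1.0, -0.001], [0.005, -0.001, -1.0]]
ft_force: [0.5, 0.2, -0.3]
width: 0.06
gripper_force: 20.0
row [-0.24 -0.04  1.19] [-0.04 -0.3   0.2 ] ft [ 0.5  0.2 -0.3] w 0.06 tcp [0.4177 0.1204 0.0404] t 5.05 j7 57.2
```

```bash
python3 -m crank '[[0,0,0.6,0,-0.2,0.2,0.6],[0,0,1.1,0,-0.2,0.2,0.6],[0,0,1.2,0,-0.2,0.2,0.6],[0,0,1.2,0,-0.2,0.2,0.6]]'; python3 -c "
from h import *
go([.42,.12,.0285],90)"
```

```text
time: 5.45
tool_pos: [0.4197, 0.1199, 0.0304]
ee_rot: [[-1.0, 0.002, 0.003], [0.002, 1.0, 0.001], [-0.003, 0.001, -1.0]]
ft_force: [-0.8, 0.3, -1.4]
width: 0.0599
gripper_force: 20.0
row [-0.03  0.01  0.19] [ 0.04  0.17 -0.11] ft [-0.8  0.3 -1.4] w 0.0599 tcp [0.4197 0.1199 0.0304] t 5.45 j7 36.6
```

```bash
python3 -m crank '[[0,0,0.1,0,0,0,0.6],[0,0,0.15,0,0,0,0.6],[0,0,0.15,0,0,0,0.6]]'; python3 -c "
from h import *
go([.42,.12,.0285],90)"
```

```text
time: 5.75
tool_pos: [0.4202, 0.1189, 0.0289]
ee_rot: [[-1.0, 0.004, 0.004], [0.004, 1.0, -0.0], [-0.004, -0.0, -1.0]]
ft_force: [0.1, -0.4, -0.7]
width: 0.0598
gripper_force: 20.0
row [0.02 0.11 0.04] [-0.    0.22 -0.21] ft [ 0.1 -0.4 -0.7] w 0.0598 tcp [0.4202 0.1189 0.0289] t 5.75 j7 35.0
```

```bash
python3 -m crank '[[0,0,0.1,0,0,0,0.6],[0,0,0.1,0,0,0,0.6],[0,0,0.1,0,0,0,0.0],[0,0,0.1,0,0,0,0.0],[0,0,0.1,0,0,0,0],[0,0,-3,0,0,0,0],[0,0,-7,0,0,0,0],[0,0,-10,0,0,0,0],[0,0,-10,0,0,0,0]]'; python3 -c "
from h import *
go([.42,.12,.027],0)"
```

```text
time: 6.65
tool_pos: [0.4219, 0.1195, 0.1318]
ee_rot: [[-1.0, 0.005, 0.01], [0.005, 1.0, 0.002], [-0.01, 0.002, -1.0]]
ft_force: [1.2, 0.7, -1.0]
width: 0.0938
gripper_force: 0.0
row [ 0.29  0.03 10.48] [ 0.54  0.34 89.74] ft [ 1.2  0.7 -1. ] w 0.0938 tcp [0.4219 0.1195 0.1318] t 6.65 j7 42.2
```

```bash
python3 -m crank '[[0.2,0,0,0,0,8.5,0],[0.2,0,0,0,0,17,0],[0.2,0,0,0,0,25.5,0],[0.2,0,0,0,0,34,0],[0.2,0,0,0,0,42.5,0],[0.2,0,0,0,0,51,0],[0.2,0,0,0,0,59.5,0],[0.2,0,0,0,0,68,0],[0.2,0,0,0,0,76.5,0],[0.2,0,0,0,0,85,0]]'; python3 -c "
from h import *
im=snap('wrist','w3'); cv2.imwrite('pics/w3b.png',cv2.resize(im['pixels'][:,:,::-1],(800,600),interpolation=cv2.INTER_CUBIC))
go([.42,.12,.027],0)"
```

```text
time: 7.65
tool_pos: [0.4173, 0.1184, 0.128]
ee_rot: [[-0.077, 0.997, 0.003], [0.997, 0.077, -0.001], [-0.001, 0.003, -1.0]]
ft_force: [0.1, -1.0, 0.1]
width: 0.094
gripper_force: 0.0
row [ 0.15  0.24 10.11] [0.16 0.07 4.12] ft [-0.9 -0.8  0.1] w 0.094 tcp [0.4174 0.1185 0.1281] t 7.7 j7 -18.0
```

View pics/w3b.png

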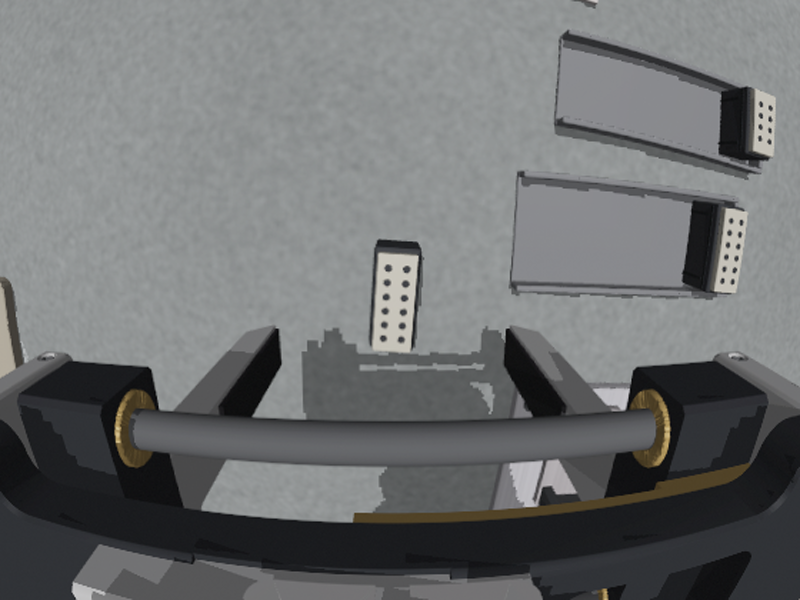

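The housing stands upright on the bench, with cover corners at (375,252), (419,254), (412,352) and (371,350).

Run:
```python
from h import *
np.set_printoptions(precision=4,suppress=True)
c=cal('w3'); W=lambda U,V,z: at(c,U*.7-.15,V*.7-.15,z,1)
P=[W(375,252,.043),W(419,254,.043),W(412,352,.043),W(371,350,.043)]; m=sum(P)/4; print(*P,m)
d=(P[0]+P[1]-P[2]-P[3]);print(np.degrees(np.arctan2(d[1],d[0])))
go([m[0],m[1],.027],0)
print('row',W(519,172,.018),W(737,197,.018),W(513,286,.018),W(720,288,.018))
print('nest corner of plate?')
```

```text
[0.4056 0.1464 0.043 ] [0.4291 0.1471 0.043 ] [0.4303 0.0913 0.043 ] [0.4071 0.0907 0.043 ] [0.418  0.1189 0.043 ]
91.42248708736318
row [ 0.05  0.04 10.11] [0.16 0.07 4.12] ft [-0.9 -0.8  0.1] w 0.094 tcp [0.4174 0.1185 0.1281] t 7.7 j7 -18.0
row [0.4859 0.1974 0.018 ] [0.6559 0.2069 0.018 ] [0.4903 0.1285 0.018 ] [0.6529 0.14   0.018 ]
nest corner of plate?
```

```bash
python3 -m crank '[[0.05,0.04,3,0.1,0,3.6,0],[0.05,0.04,7,0.1,0,3.6,0],[0.05,0.04,9,0.1,0,3.6,0],[0.05,0.04,10.1,0.1,0,3.6,0],[0.05,0.04,10.1,0.1,0,3.6,0.8],[0.05,0.04,10.1,0.1,0,3.6,0.8],[0.05,0.04,10.1,0.1,0,3.6,0.8],[0.05,0.04,10.1,0.1,0,3.6,0.8],[0.05,0.04,10.1,0.1,0,3.6,0.8],[0.05,0.04,10.1,0.1,0,3.6,0.8]]' 20; python3 -c "
from h import *
go([.42,.12,.027],0)"
```

```text
time: 8.7
tool_pos: [0.4187, 0.1195, 0.0281]
ee_rot: [[-0.021, 1.0, 0.003], [1.0, 0.021, -0.0], [-0.0, 0.003, -1.0]]
ft_force: [0.4, -0.6, 0.6]
width: 0.0497
gripper_force: 0.0
row [0.05 0.13 0.11] [0.15 0.01 1.2 ] ft [ 0.4 -0.6  0.6] w 0.0497 tcp [0.4187 0.1195 0.0281] t 8.7 j7 -55.6
```

```bash
python3 -m crank '[[0,0,0,0,0,0,0.8],[0,0,0,0,0,0,0.8],[0,0,0,0,0,0,0.8],[0,0,0,0,0,0,0.8],[0,0,0,0,0,0,0.8],[0,0,0,0,0,0,0.8],[0,0,-4,0,0,0,0.8],[0,0,-9,0,0,0,0.8],[0,0,-14,0,0,0,0.8],[0,0,-14,0,0,0,0.8]]'; python3 -c "
from h import *
go([.562,.004,.167],0.3)"
```

```text
time: 9.7
tool_pos: [0.4214, 0.1207, 0.1726]
ee_rot: [[-0.02, 1.0, 0.011], [1.0, 0.02, 0.003], [0.003, 0.011, -1.0]]
ft_force: [0.0, 0.7, -1.0]
width: 0.026
gripper_force: 20.0
row [-11.94  13.82   0.68] [ 0.65 -0.17  0.82] ft [ 0.   0.7 -1. ] w 0.026 tcp [0.4214 0.1207 0.1726] t 9.7 j7 -43.6
```

```bash
python3 -m crank '[[-11.9,13.8,0,0.6,-0.1,0.8,0.8],[-11.9,13.8,0,0.6,-0.1,0.8,0.8],[-11.9,13.8,0,0.6,-0.1,0.8,0.8],[-11.9,13.8,0,0.6,-0.1,0.8,0.8],[-11.9,13.8,0,0.6,-0.1,0.8,0.8],[-11.9,13.8,0,0.6,-0.1,0.8,0.8]]'; python3 -c "
from h import *
im=snap('wrist','w4'); cv2.imwrite('pics/w4b.png',cv2.resize(im['pixels'][90:360,100:460,::-1],(800,600),interpolation=cv2.INTER_CUBIC))
go([.562,.004,.047],0.3)"
```

```text
time: 10.3
tool_pos: [0.5576, 0.0029, 0.1667]
ee_rot: [[-0.005, 1.0, -0.011], [1.0, 0.005, -0.002], [-0.002, -0.011, -1.0]]
ft_force: [-0.7, 0.6, -1.0]
width: 0.0257
gripper_force: 20.0
row [ 0.02  0.62 12.  ] [-0.65  0.08  0.13] ft [ 0.5  0.5 -0.3] w 0.0255 tcp [0.5572 0.004  0.1671] t 10.35 j7 -25.9
```

View pics/w4b.png

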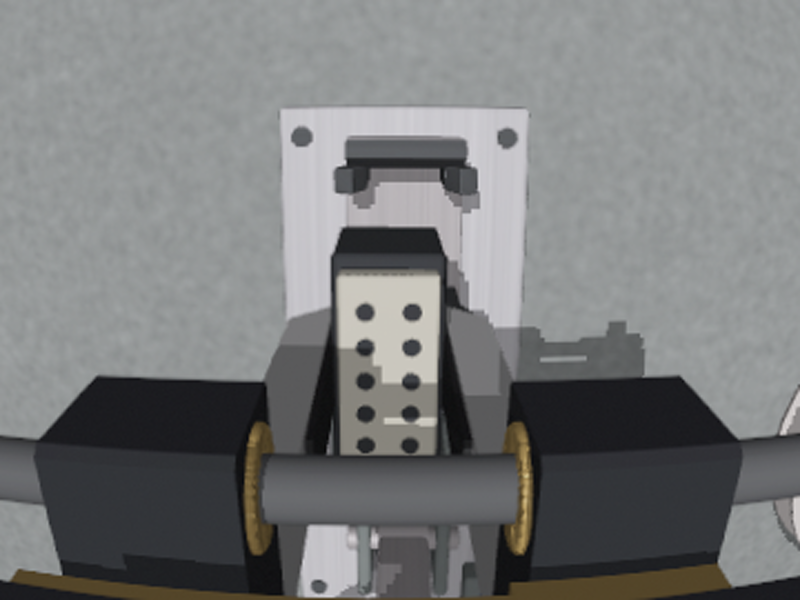

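The nest guide (posts at (351,180) and (461,180), plate corners at (282,108) and (527,108)) lies ahead of the held housing. The housing's far bottom edge runs (342,228) to (437,228). Relative check:

Run:
```python
from h import *
np.set_printoptions(precision=4,suppress=True)
c=cal('w4'); k=.45
W=lambda U,V,z: at(c,100+U*k-.28,90+V*k-.28,z,1)
print('plate',W(282,108,.012),W(527,108,.012),'bolts',W(302,136,.012),W(507,137,.012))
print('guide outer top',W(346,138,.058),W(467,138,.058),'posts',W(334,168,.058),W(477,168,.058))
s=robot.state(); z=s['tool_pos'][2]-.0275
print('hous bottom',W(342,228,z),W(437,228,z),'cover',W(336,271,z+.043),W(440,271,z+.043),s['tool_pos'])
go([.562,.004,.047],0.3)
```

```text
plate [0.5087 0.0579 0.012 ] [0.6157 0.059  0.012 ] bolts [0.5174 0.0455 0.012 ] [0.6072 0.0459 0.012 ]
guide outer top [0.5399 0.0483 0.058 ] [0.585  0.0488 0.058 ] posts [0.5354 0.037  0.058 ] [0.589  0.0375 0.058 ]
hous bottom [0.5444 0.0311 0.1396] [0.5696 0.0313 0.1396] cover [0.5463 0.0309 0.1826] [0.5678 0.0311 0.1826] [0.5572 0.004  0.1671]
row [ 0.02  0.62 12.  ] [-0.65  0.08  0.13] ft [ 0.5  0.5 -0.3] w 0.0255 tcp [0.5572 0.004  0.1671] t 10.35 j7 -25.9
```

```bash
python3 -m crank '[[0.1,0.5,1,-0.4,0,0.1,0.8],[0.1,0.5,3.5,-0.4,0,0.1,0.8],[0.1,0.5,5.5,-0.4,0,0.1,0.8],[0.1,0.5,6,-0.4,0,0.1,0.8],[0.1,0.5,6,-0.4,0,0.1,0.8],[0.1,0.5,6,-0.4,0,0.1,0.8]]'; python3 -c "
from h import *
c=snap('wrist','w5')
go([.562,.004,.047],0.3)
im=cv2.imread('pics/w5.png')[90:360,100:460]
cv2.imwrite('pics/w5b.png',cv2.resize(im,(800,600),interpolation=cv2.INTER_CUBIC))"
```

```text
time: 10.95
tool_pos: [0.5634, 0.0049, 0.1086]
ee_rot: [[-0.006, 1.0, -0.001], [1.0, 0.006, -0.002], [-0.002, -0.001, -1.0]]
ft_force: [-0.9, 0.0, -0.3]
width: 0.0258
gripper_force: 20.0
row [-0.06 -0.17  6.18] [-0.01  0.1   0.01] ft [ 0.8  0.1 -0.5] w 0.0257 tcp [0.5637 0.0047 0.1088] t 11.0 j7 -29.4
```

View pics/w5b.png

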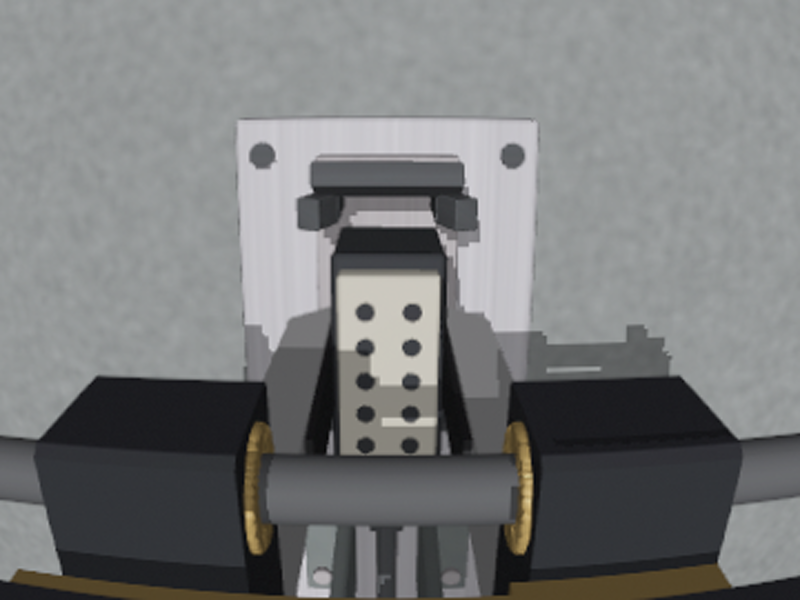

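The guide is centred at about u=387.5, spanning (297..477, 195) at the posts and (311..464, 156) on its top. The housing is centred at about u=390.

Run:
```python
from h import *
np.set_printoptions(precision=4,suppress=True)
c=cal('w5'); k=.45
W=lambda U,V,z: at(c,100+U*k-.28,90+V*k-.28,z,1)
print('plate',W(237,118,.012),W(538,120,.012),'bolts',W(262,155,.012),W(512,155,.012))
print('guide outer top',W(311,157,.058),W(464,157,.058),'posts',W(297,195,.058),W(477,195,.058))
z=.1085-.0275
print('hous bottom',W(342,228,z),W(437,228,z),'cover',W(336,271,z+.043),W(440,271,z+.043))
```

```text
plate [0.5083 0.0588 0.012 ] [0.6162 0.0587 0.012 ] bolts [0.5172 0.0453 0.012 ] [0.6071 0.0459 0.012 ]
guide outer top [0.54   0.0494 0.058 ] [0.5848 0.0497 0.058 ] posts [0.5356 0.0381 0.058 ] [0.589  0.0384 0.058 ]
hous bottom [0.5505 0.0329 0.081 ] [0.5757 0.0331 0.081 ] cover [0.5519 0.0328 0.124 ] [0.5735 0.0329 0.124 ]
```

```bash
python3 -m crank '[[-0.03,-0.08,1,0,0,0,0.8],[-0.03,-0.08,2,0,0,0,0.8],[-0.03,-0.08,3,0,0,0,0.8],[-0.03,-0.08,3.6,0,0,0,0.8],[-0.03,-0.08,4.2,0,0,0,0.8],[-0.03,-0.08,4.2,0,0,0,0.8]]'; python3 -c "
from h import *
go([.5623,.0042,.0475],0.3)"
```

```text
time: 11.6
tool_pos: [0.5616, 0.0037, 0.0649]
ee_rot: [[-0.005, 1.0, -0.003], [1.0, 0.005, -0.002], [-0.002, -0.003, -1.0]]
ft_force: [-0.7, -0.4, -1.1]
width: 0.0256
gripper_force: 20.0
row [0.05 0.08 1.74] [-0.2   0.11 -0.02] ft [-0.7 -0.4 -1.1] w 0.0256 tcp [0.5616 0.0037 0.0649] t 11.6 j7 -31.7
```

Inside the guides without contact; continuing down.

```bash
python3 -m crank '[[0,0,0.5,0,0,0,0.8],[0,0,1,0,0,0,0.8],[0,0,1.4,0,0,0,0.8],[0,0,1.7,0,0,0,0.8],[0,0,1.8,0,0,0,0.8],[0,0,1.8,0,0,0,0.8]]'; python3 -c "
from h import *
go([.5623,.0042,.0475],0.3)"
```

```text
time: 12.2
tool_pos: [0.5622, 0.0037, 0.048]
ee_rot: [[-0.005, 1.0, -0.002], [1.0, 0.005, -0.002], [-0.002, -0.002, -1.0]]
ft_force: [1.0, -0.6, -1.1]
width: 0.0257
gripper_force: 20.0
row [0.05 0.01 0.05] [-0.09  0.11 -0.02] ft [ 1.  -0.6 -1.1] w 0.0257 tcp [0.5622 0.0037 0.048 ] t 12.2 j7 -32.7
```

```bash
python3 -m crank '[[0,0,0.1,0,0,0,0.8],[0,0,0.1,0,0,0,0],[0,0,0.1,0,0,0,0],[0,0,0.1,0,0,0,0],[0,0,-2,0,0,0,0],[0,0,-7,0,0,0,0],[0,0,-12,0,0,0,0],[0,0,-17,0,0,0,0],[0,0,-22,0,0,0,0],[0,0,-22,0,0,0,0]]'; python3 -c "
from h import *
go([.50,-.44,.27],0)"
```

```text
time: 13.2
tool_pos: [0.5666, 0.0053, 0.2748]
ee_rot: [[-0.005, 1.0, 0.011], [1.0, 0.005, -0.001], [-0.001, 0.011, -1.0]]
ft_force: [0.6, 0.2, 0.1]
width: 0.0929
gripper_force: 0.0
row [-44.5   -6.87   0.45] [0.65 0.06 0.26] ft [0.6 0.2 0.1] w 0.0929 tcp [0.5666 0.0053 0.2748] t 13.2 j7 -21.5
```

```bash
python3 -m crank '[[-44.5,-6.9,0,0.5,0,0.2,1],[-44.5,-6.9,0,0.5,0,0.2,1],[-44.5,-6.9,0,0.5,0,0.2,1],[-44.5,-6.9,0,0.5,0,0.2,1],[-44.5,-6.9,0,0.5,0,0.2,1],[-44.5,-6.9,0,0.5,0,0.2,1],[-44.5,-6.9,0,0.5,0,0.2,1],[-44.5,-6.9,0,0.5,0,0.2,1],[-44.5,-6.9,0,0.5,0,0.2,1],[-44.5,-6.9,0,0.5,0,0.2,1]]'; python3 -c "
from h import *
im=snap('wrist','w6'); cv2.imwrite('pics/w6b.png',cv2.resize(im['pixels'][:,:,::-1],(800,600),interpolation=cv2.INTER_CUBIC))
go([.50,-.416,.27],0)"
```

```text
time: 14.2
tool_pos: [0.4909, -0.4505, 0.2664]
ee_rot: [[0.011, 1.0, -0.014], [1.0, -0.011, -0.006], [-0.006, -0.014, -1.0]]
ft_force: [-0.9, 0.0, -0.6]
width: 0.0175
gripper_force: 0.0
row [ 2.96  0.68 -0.34] [-0.75  0.12 -0.36] ft [ 0.9  0.9 -0.4] w 0.0138 tcp [ 0.4929 -0.4456  0.2667] t 14.25 j7 22.2
```

View pics/w6b.png

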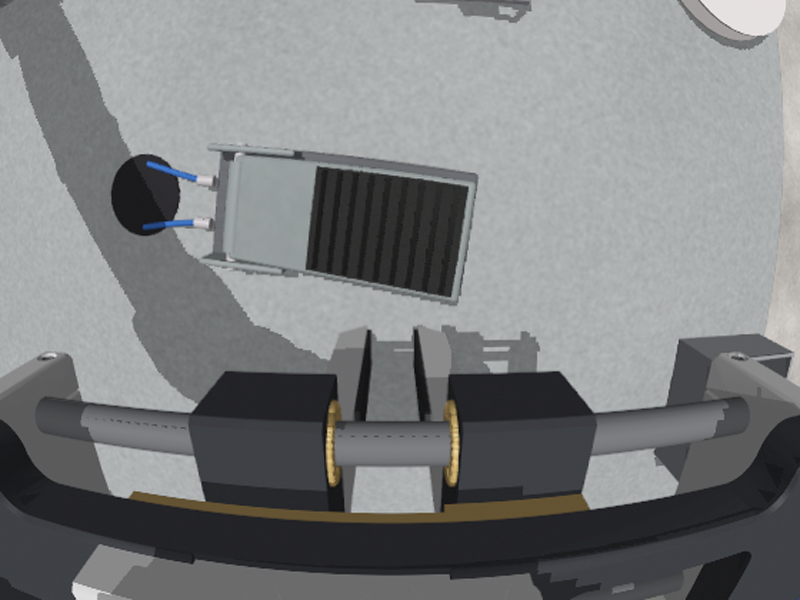

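The pedal's rubber corners are at (317,167), (467,185), (452,296) and (308,268), with the toe to the right (+x). That was my tenth view, so the rest goes by numbers.

Run:
```python
from h import *
np.set_printoptions(precision=4,suppress=True)
c=cal('w6'); W=lambda U,V,z: at(c,U*.7-.15,V*.7-.15,z,1)
A,B=W(467,185,.09),W(452,296,.09)
for z in(.055,.06): 
    C,D=W(317,167,z),W(308,268,z); print(z,C,D,np.linalg.norm((A+B-C-D)[:2])/2)
print('toe',A,B,np.linalg.norm(A-B))
d=A-B; yaw=np.degrees(np.arctan2(d[1],d[0]))-90; ax=np.array([np.cos(np.radians(yaw)),np.sin(np.radians(yaw)),0])
e=(A+B-C-D);print('yaw',yaw,np.degrees(np.arctan2(e[1],e[0])))
# base corners near end, bench: brackets
print('base',W(477,174,.09),W(457,303,.09),'tail ends',W(209,146,.03),W(203,261,.03))
t=(A+B)/2; print('tread if rubber ends 0..4 mm before toe',t-.0417*ax,t-.038*ax)
```

```text
0.055 [ 0.4282 -0.3726  0.055 ] [ 0.4179 -0.455   0.055 ] 0.1155371118979223
0.06 [ 0.429  -0.3728  0.06  ] [ 0.4189 -0.454   0.06  ] 0.11465447953585184
toe [ 0.5425 -0.3878  0.09  ] [ 0.5326 -0.4704  0.09  ] 0.08321529876805955
yaw -6.882104477830083 -7.898682571942139
base [ 0.5498 -0.3797  0.09  ] [ 0.5365 -0.4759  0.09  ] tail ends [ 0.3248 -0.347   0.03  ] [ 0.3125 -0.4516  0.03  ]
tread if rubber ends 0..4 mm before toe [ 0.4961 -0.4241  0.09  ] [ 0.4998 -0.4246  0.09  ]
```

```bash
python3 -c "
from h import *
go([.50,-.4235,.12],0)"; python3 -m crank '[[2.5,0.7,4,-0.7,0,-0.3,1],[2.5,0.7,9,-0.7,0,-0.3,1],[2.5,0.7,13,-0.7,0,-0.3,1],[2.5,0.7,14.2,-0.7,0,-0.3,1],[2.5,0.7,14.2,-0.7,0,-0.3,1],[2.5,0.7,14.2,-0.7,0,-0.3,1]]'; python3 -c "
from h import *
go([.50,-.4235,.12],0)"
```

```text
row [ 2.25  0.88 14.66] [-0.75  0.12 -0.36] ft [ 0.9  0.9 -0.4] w 0.0138 tcp [ 0.4929 -0.4456  0.2667] t 14.25 j7 22.2
time: 14.85
tool_pos: [0.5028, -0.4164, 0.1285]
ee_rot: [[-0.007, 1.0, 0.004], [1.0, 0.007, -0.003], [-0.003, 0.004, -1.0]]
ft_force: [0.0, -1.7, 0.4]
width: 0.0003
gripper_force: 0.0
row [-0.71 -0.29  0.85] [0.24 0.16 0.42] ft [ 0.  -1.7  0.4] w 0.0003 tcp [ 0.5028 -0.4164  0.1285] t 14.85 j7 15.6
```

```bash
python3 -m crank '[[-0.7,-0.2,1.5,0.2,0,0,1],[-0.7,-0.2,2.5,0.2,0,0,1],[-0.7,-0.1,3.1,0.2,0,0,1],[-0.7,-0.1,3.6,0.2,0,0,1],[-0.7,0,4.1,0.2,0,0,1],[-0.7,0.1,4.6,0.2,0,0,1],[-0.7,0.2,5.1,0.2,0,0,1],[-0.7,0.3,5.6,0.2,0,0,1]]'; python3 -c "
from h import *
go([.506,-.4245,.061],0)"
```

```text
time: 15.65
tool_pos: [0.5048, -0.4248, 0.0711]
ee_rot: [[-0.006, 1.0, -0.001], [1.0, 0.006, -0.004], [-0.004, -0.001, -1.0]]
ft_force: [-1.1, -4.5, 7.0]
width: 0.0005
gripper_force: 3.4
row [0.04 0.13 1.01] [-0.04  0.23  0.35] ft [-1.1 -4.5  7. ] w 0.0005 tcp [ 0.5048 -0.4248  0.0711] t 15.65 j7 14.2
```

```bash
python3 -m crank '[[0,0.05,0.4,0,0,0,1],[0,0.1,0.8,0,0,0,1],[0,0.1,1.1,0,0,0,1],[0,0.1,1.3,0,0,0,1],[0,0.1,1.3,0,0,0,1]]'; python3 -c "
from h import *
go([.506,-.4245,.061],0)"
```

```text
time: 16.15
tool_pos: [0.5056, -0.425, 0.0609]
ee_rot: [[-0.006, 1.0, -0.001], [1.0, 0.006, -0.005], [-0.005, -0.001, -1.0]]
ft_force: [-3.0, -1.5, 23.1]
width: 0.0005
gripper_force: 11.3
row [ 0.05  0.04 -0.01] [-0.07  0.29  0.33] ft [-3.  -1.5 23.1] w 0.0005 tcp [ 0.5056 -0.425   0.0609] t 16.15 j7 13.7
```

```bash
python3 -m crank '[[0,0,0.2,0,0,0,1],[0,0,0.2,0,0,0,1]]'; python3 -m crank '[[0,0,0.1,0,0,0,1],[0,0,0.1,0,0,0,1],[0,0,0.1,0,0,0,1],[0,0,0.1,0,0,0,1],[0,0,0.1,0,0,0,1]]'; python3 -c "
from h import *
c=snap('side','s1');snap('top','t1')"
```

```text
time: 16.35
tool_pos: [0.5056, -0.425, 0.0608]
ee_rot: [[-0.006, 1.0, -0.001], [1.0, 0.006, -0.006], [-0.006, -0.001, -1.0]]
ft_force: [-7.0, -0.2, 33.7]
width: 0.0003
gripper_force: 17.0
time: 16.85
tool_pos: [0.5056, -0.425, 0.0607]
ee_rot: [[-0.006, 1.0, -0.001], [1.0, 0.006, -0.006], [-0.006, -0.001, -1.0]]
ft_force: [-9.1, 1.3, 39.6]
width: 0.0004
gripper_force: 19.8
```

The pedal is on its stop: z stays constant while the force rises, and it was held over 0.5 s. Releasing it gently.

```bash
python3 -m crank '[[0,0,-0.4,0,0,0,1],[0,-0.1,-0.9,0,0,0,1],[0,-0.2,-1.4,0,0,0,1],[0,-0.3,-1.9,0,0,0,1],[0,-0.4,-2.4,0,0,0,1],[0,-0.5,-3.0,0,0,0,1],[0,-0.6,-3.6,0,0,0,1],[0,-0.6,-4.4,0,0,0,1],[0,-0.6,-8,0,0,0,0.3],[0,-0.6,-13,0,0,0,0.3]]'; python3 -c "
from h import *
snap('top','t2');snap('side','s2')
go([.562,-.02,.28],0)"
```

```text
time: 17.95
tool_pos: [0.4972, -0.4218, 0.183]
ee_rot: [[-0.007, 1.0, -0.008], [1.0, 0.007, 0.003], [0.003, -0.008, -1.0]]
ft_force: [1.1, -0.5, -0.0]
width: 0.0133
gripper_force: 0.0
row [40.36  6.21 -9.11] [0.41 0.43 0.37] ft [ 0.2 -0.1  0.6] w 0.0211 tcp [ 0.5031 -0.4246  0.1915] t 18.05 j7 18.3
```

```bash
python3 -m crank '[[0,0,-5,0.4,0.4,0.3,0],[0,0,-9,0.4,0.4,0.3,0],[42.8,6.2,-9,0.4,0.4,0.3,0],[42.8,6.2,-9,0.4,0.4,0.3,0],[42.8,6.2,-9,0.4,0.4,0.3,0],[42.8,6.2,-9,0.4,0.4,0.3,0],[42.8,6.2,-9,0.4,0.4,0.3,0],[42.8,6.2,-9,0.4,0.4,0.3,0],[42.8,6.2,-9,0.4,0.4,0.3,0],[42.8,6.2,-9,0.4,0.4,0.3,0]]'; python3 -m crank '[[0,0,0,0,0,0,0],[0,0,0,0,0,0,0],[0,0,0,0,0,0,0]]'
python3 - <<'E'
from h import *
np.set_printoptions(precision=4,suppress=True)
go([.562,.004,.15],0.3)
im=snap('wrist','w7'); p=im['pixels'].astype(int); c=cal('w7')
for z in(.058,.063): print(z,[proj(c,[.562+a,.004+b,z],1).round(1) for a,b in((-.011,.028),(.011,.028),(.011,-.028),(-.011,-.028))])
v0,v1,u=[int(x) for x in (proj(c,[.562,.032,.06],1)[1],proj(c,[.562,-.024,.06],1)[1],proj(c,[.562,.004,.06],1)[0])]
g=p.sum(2)//3
print('col',u,v0-12,g[v0-12:v1+14,u].tolist()); vm=(v0+v1)//2
print('row',vm,u-22,g[vm,u-22:u+23].tolist())
# side view
s=cal('s2');q=robot.get_image
gs=cv2.imread('pics/s2.png').mean(2).astype(int); b=cv2.imread('pics/s1.png').mean(2).astype(int)
for z in(.058,.063):
  print('side',z,[proj(s,[.562+a,.004+b_,z]).round(1) for a,b_ in((-.011,.028),(.011,.028),(.011,-.028),(-.011,-.028))])
u,v=[int(x) for x in proj(s,[.562,.004,.06])]
print(u,v-16); print(gs[v-16:v+16,u].tolist())
E
```

```text
time: 19.05
tool_pos: [0.5537, -0.0251, 0.2737]
ee_rot: [[-0.001, 1.0, -0.01], [1.0, 0.001, 0.005], [0.005, -0.01, -1.0]]
ft_force: [0.7, -0.3, 0.1]
width: 0.0937
gripper_force: 0.0
time: 19.35
tool_pos: [0.554, -0.0286, 0.2735]
ee_rot: [[0.0, 1.0, -0.01], [1.0, -0.0, 0.004], [0.004, -0.01, -1.0]]
ft_force: [-0.6, -0.0, 1.2]
width: 0.0939
gripper_force: 0.0
row [ 3.21  0.93 12.36] [-0.58 -0.22 -0.32] ft [-0.6 -0.   1.2] w 0.0939 tcp [ 0.554  -0.0286  0.2735] t 19.35 j7 -17.8
0.058 [array([274.2, 132.3]), array([293.3, 132.4]), array([292.9, 180.4]), array([274.2, 180.3])]
0.063 [array([274.1, 132.4]), array([293.6, 132.5]), array([293.1, 181.1]), array([274.1, 181. ])]
col 283 120 [85, 85, 88, 87, 81, 37, 36, 35, 37, 79, 113, 92, 58, 94, 173, 198, 197, 197, 197, 196, 196, 196, 196, 196, 196, 196, 196, 195, 195, 195, 195, 195, 195, 194, 194, 194, 194, 194, 194, 194, 193, 193, 193, 193, 193, 193, 192, 192, 192, 192, 191, 192, 191, 191, 191, 191, 190, 191, 190, 190, 190, 135, 38, 63, 64, 66, 67, 65, 68, 75, 73, 72, 73, 76]
row 156 261 [195, 196, 187, 161, 178, 176, 178, 178, 180, 180, 170, 104, 66, 126, 196, 194, 191, 166, 141, 152, 194, 194, 194, 194, 194, 190, 165, 150, 192, 194, 194, 188, 84, 50, 112, 174, 174, 175, 177, 177, 175, 177, 152, 192, 194]
side 0.058 [array([269.6, 239.9]), array([260.2, 239.4]), array([262.8, 225.4]), array([271.7, 225.8])]
side 0.063 [array([269.6, 238.2]), array([260.2, 237.7]), array([262.8, 223.7]), array([271.7, 224.2])]
266 215
[77, 76, 72, 106, 117, 169, 183, 137, 93, 75, 123, 173, 181, 182, 182, 183, 183, 184, 185, 184, 185, 184, 139, 174, 190, 153, 77, 64, 78, 82, 50, 39]
```

Both views fit a cover at home height. I'll go down to pre-grasp with a closer numeric check.

```bash
python3 -m crank '[[3.2,0.9,4,-0.5,-0.2,-0.3,0],[3.2,0.9,9,-0.5,-0.2,-0.3,0],[3.2,0.9,13,-0.5,-0.2,-0.3,0],[3.2,0.9,15.5,-0.5,-0.2,-0.3,0],[3.2,0.9,15.5,-0.5,-0.2,-0.3,0],[3.2,0.9,15.5,-0.5,-0.2,-0.3,0]]'
python3 - <<'E'
from h import *
np.set_printoptions(precision=4,suppress=True)
go([.562,.004,.047],0.3)
im=snap('wrist','w7'); p=im['pixels'].astype(int); c=cal('w7')
for z in(.058,.063): print(z,[proj(c,[.562+a,.004+b,z],1).round(1) for a,b in((-.011,.028),(.011,.028),(.011,-.028),(-.011,-.028))])
q=proj(c,[.562,.032,.06],1);r=proj(c,[.562,-.024,.06],1);u=int(q[0]);v0,v1=int(q[1]),int(r[1])
g=p.sum(2)//3
print('col',u,v0-15,g[v0-15:v0+15,u].tolist(),v1-12,g[v1-12:v1+15,u].tolist())
for vm in(v0+12,(v0+v1)//2): print('row',vm,u-40,g[vm,u-40:u+41].tolist())
E
```

```text
time: 20.0
tool_pos: [0.5623, 0.0046, 0.1194]
ee_rot: [[-0.005, 1.0, -0.0], [1.0, 0.005, 0.001], [0.001, -0.0, -1.0]]
ft_force: [-0.3, -0.4, -0.1]
width: 0.0942
gripper_force: 0.0
row [-0.07 -0.03  7.24] [-0.01 -0.08 -0.04] ft [-0.3 -0.4 -0.1] w 0.0942 tcp [0.5623 0.0046 0.1194] t 20.0 j7 -29.1
0.058 [array([259. , 183.7]), array([290.8, 183.8]), array([289.4, 258.8]), array([259.6, 258.7])]
0.063 [array([258.7, 185. ]), array([291.2, 185.1]), array([289.7, 261.5]), array([259.3, 261.4])]
col 274 169 [91, 87, 64, 35, 37, 35, 34, 26, 25, 23, 31, 31, 31, 58, 65, 68, 107, 174, 190, 192, 192, 192, 191, 191, 191, 191, 191, 191, 191, 191] 247 [188, 188, 188, 189, 188, 166, 123, 124, 123, 124, 123, 124, 122, 87, 57, 65, 66, 52, 43, 41, 43, 42, 42, 44, 53, 47, 46]
row 196 234 [190, 193, 194, 193, 192, 192, 191, 191, 192, 192, 179, 164, 169, 172, 173, 175, 155, 113, 114, 114, 114, 103, 69, 51, 80, 146, 188, 191, 191, 191, 173, 82, 66, 65, 66, 97, 159, 191, 191, 191, 191, 191, 191, 191, 185, 116, 66, 66, 66, 68, 98, 191, 191, 191, 191, 176, 56, 57, 40, 96, 111, 110, 127, 170, 173, 174, 177, 176, 174, 172, 176, 143, 126, 124, 125, 126, 128, 183, 185, 182, 180]
row 221 234 [188, 190, 192, 193, 192, 191, 191, 190, 191, 192, 191, 179, 166, 172, 171, 172, 173, 173, 174, 175, 176, 167, 123, 46, 61, 131, 183, 190, 190, 190, 184, 153, 80, 63, 80, 135, 182, 190, 189, 189, 189, 189, 189, 189, 184, 135, 83, 63, 70, 120, 179, 190, 190, 190, 191, 163, 62, 53, 54, 111, 110, 169, 170, 171, 173, 174, 175, 174, 170, 171, 162, 160, 186, 189, 190, 192, 195, 193, 191, 188, 188]
```

Cover span measured 74.6 px against 75.0 predicted for home and 76.4 for proud, so it is home. Grasping by the long faces.

```bash
python3 -m crank '[[-0.1,0,3,0,0,0,0.3],[-0.1,0,5.5,0,0,0,0.4],[-0.1,0,6.8,0,0,0,0.5],[-0.1,0,7.2,0,0,0,0.5],[-0.1,0,7.2,0,0,0,0.8],[-0.1,0,7.2,0,0,0,0.8],[-0.1,0,7.2,0,0,0,0.8],[-0.1,0,7.2,0,0,0,0.8],[-0.1,0,7.2,0,0,0,0.8],[-0.1,0,7.2,0,0,0,0.8]]' 20; python3 -m crank '[[0,0,0,0,0,0,0.8],[0,0,-1.5,0,0,0,0.8],[0,0,-3,0,0,0,0.8],[0,0,-5,0,0,0,0.8],[0,0,-9,0,0,0,0.8],[0,0,-12,0,0,0,0.8],[0,0,-12,0,0,0,0.8]]';  python3 -c "
from h import *
go([.546,.1625,.16],3)"
```

```text
time: 21.05
tool_pos: [0.5624, 0.0049, 0.0476]
ee_rot: [[-0.007, 1.0, 0.001], [1.0, 0.007, 0.001], [0.001, 0.001, -1.0]]
ft_force: [-0.1, 0.7, 3.4]
width: 0.0257
gripper_force: 20.0
time: 21.75
tool_pos: [0.5646, 0.0054, 0.1717]
ee_rot: [[-0.007, 1.0, 0.008], [1.0, 0.006, 0.002], [0.002, 0.008, -1.0]]
ft_force: [0.5, 0.5, 0.1]
width: 0.0258
gripper_force: 20.0
row [15.72 -1.77  1.19] [ 0.45 -0.12 -2.63] ft [0.5 0.5 0.1] w 0.0258 tcp [0.5646 0.0054 0.1717] t 21.75 j7 -26.5
```

```bash
python3 -m crank '[[4.5,-1.8,-4,0.4,-0.1,-2.6,0.8],[9,-1.8,-8,0.4,-0.1,-2.6,0.8],[9,-1.8,-8,0.4,-0.1,-2.6,0.8],[9,-1.8,-8,0.4,-0.1,-2.6,0.8],[9,-1.8,-8,0.4,-0.1,-2.6,0.8],[9,-1.8,-8,0.4,-0.1,-2.6,0.8]]';  python3 - <<'E'
from h import *
im=snap('wrist','w8'); g=im['pixels'].astype(np.float32).mean(2); c=cal('w8')
go([.546,.1625,.16],3)
for x in(.51,.53,.55,.57,.59):
  ys=np.arange(.115,.217,.002); P=np.array([proj(c,[x,y,.018],1) for y in ys],np.float32)
  print(x,cv2.remap(g,P[None,:,0],P[None,:,1],1)[0].astype(int).tolist())
print([proj(c,[.55,y,.018],1).round() for y in(.115,.215)])
E
```

```text
time: 22.35
tool_pos: [0.5427, 0.0919, 0.2455]
ee_rot: [[-0.049, 0.999, -0.01], [0.999, 0.049, -0.002], [-0.002, -0.01, -1.0]]
ft_force: [0.5, -0.0, -0.7]
width: 0.0257
gripper_force: 20.0
row [7.03 0.76 8.53] [-0.58  0.09 -0.17] ft [ 0.3  0.  -0.9] w 0.0259 tcp [0.5428 0.0921 0.2455] t 22.4 j7 -29.7
0.51 [155, 152, 151, 150, 126, 98, 134, 155, 115, 149, 150, 151, 151, 151, 152, 152, 152, 152, 152, 153, 153, 153, 154, 155, 155, 155, 156, 156, 156, 157, 157, 157, 158, 158, 159, 159, 159, 159, 107, 94, 80, 130, 152, 152, 155, 158, 158, 156, 154, 155, 155]
0.53 [155, 154, 155, 157, 118, 97, 83, 152, 137, 149, 149, 149, 149, 150, 151, 151, 151, 152, 152, 152, 153, 153, 153, 154, 154, 155, 155, 155, 156, 156, 156, 157, 157, 157, 158, 158, 158, 158, 130, 94, 95, 88, 150, 152, 156, 153, 153, 156, 160, 162, 158]
0.55 [160, 157, 153, 155, 157, 128, 95, 132, 151, 111, 148, 149, 149, 149, 150, 150, 151, 151, 152, 152, 152, 153, 153, 153, 153, 154, 154, 155, 155, 155, 156, 156, 156, 156, 156, 156, 156, 156, 156, 110, 93, 75, 130, 152, 158, 161, 160, 158, 156, 154, 156]
0.57 [157, 155, 154, 154, 155, 123, 98, 98, 149, 141, 144, 148, 149, 149, 149, 149, 150, 151, 151, 151, 152, 152, 152, 153, 153, 153, 153, 154, 154, 154, 154, 154, 154, 154, 154, 154, 155, 155, 155, 129, 93, 88, 94, 148, 151, 153, 150, 152, 152, 155, 157]
0.59 [155, 155, 152, 151, 155, 158, 138, 98, 129, 141, 130, 148, 148, 148, 148, 149, 149, 150, 150, 151, 151, 151, 151, 152, 152, 152, 152, 152, 152, 152, 152, 152, 152, 152, 153, 153, 153, 153, 153, 153, 108, 94, 64, 131, 150, 153, 152, 154, 158, 157, 156]
[array([284., 163.]), array([288.,  79.])]
```

Run:
```python
from h import *
c=cal('w8'); g=cv2.imread('pics/w8.png').astype(np.float32).mean(2)
c5=cal('w5'); g5=cv2.imread('pics/w5.png').astype(np.float32).mean(2)
for f,h in(('w5',.0155),('w8',.0105)):
  # tool frame from camera: use fixed tool->cam geometry; sample image column in common
  c=cal(f); g=cv2.imread(f'pics/{f}.png').astype(np.float32).mean(2)
  t=np.array([.5637,.0047,.1088]) if f=='w5' else np.array([.5428,.0921,.2455])
  a=np.radians(0.3 if f=='w5' else 2.85); L=np.array([-np.sin(a),np.cos(a),0]);
  ds=np.arange(.015,.040,.001)
  P=np.array([proj(c,t+[0,0,h]+L*d,1) for d in ds],np.float32); v=cv2.remap(g,P[None,:,0],P[None,:,1],1)[0]
  print(f,[(round(d*1000),int(x)) for d,x in zip(ds,v)])
```

```text
w5 [(15, 197), (16, 197), (17, 197), (18, 197), (19, 198), (20, 198), (21, 198), (22, 198), (23, 198), (24, 198), (25, 198), (26, 197), (27, 181), (28, 119), (29, 71), (30, 69), (31, 66), (32, 46), (33, 35), (34, 35), (35, 35), (36, 35), (37, 34), (38, 181), (39, 180)]
w8 [(15, 199), (16, 199), (17, 200), (18, 200), (19, 200), (20, 200), (21, 200), (22, 200), (23, 200), (24, 200), (25, 195), (26, 119), (27, 95), (28, 68), (29, 54), (30, 35), (31, 36), (32, 35), (33, 35), (34, 35), (35, 61), (36, 154), (37, 155), (38, 156), (39, 157)]
```

```bash
python3 -m crank '[[4,0.7,3,-0.5,0,-0.4,0.8],[7.1,0.7,7,-0.5,0,-0.4,0.8],[7.1,0.7,12,-0.5,0,-0.4,0.8],[7.1,0.7,15.5,-0.5,0,-0.4,0.8],[7.1,0.7,15.5,-0.5,0,-0.4,0.8],[7.1,0.7,15.5,-0.5,0,-0.4,0.8],[7.1,0.7,15.5,-0.5,0,-0.4,0.8]]'
python3 - <<'E'
from h import *
go([.546,.1633,.0317],3.2)
im=snap('wrist','w9'); g=im['pixels'].astype(np.float32).mean(2); c=cal('w9')
for x in(.53,.546,.56):
  ys=np.arange(.175,.21,.001); P=np.array([proj(c,[x,y,.018],1) for y in ys],np.float32)
  print(x,cv2.remap(g,P[None,:,0],P[None,:,1],1)[0].astype(int).tolist())
E
```

```text
time: 23.1
tool_pos: [0.5471, 0.1657, 0.0939]
ee_rot: [[-0.058, 0.998, 0.005], [0.998, 0.058, 0.001], [0.001, 0.005, -1.0]]
ft_force: [0.6, -0.2, -0.7]
width: 0.0257
gripper_force: 20.0
row [-0.24 -0.16  6.22] [ 0.26 -0.05  0.11] ft [ 0.6 -0.2 -0.7] w 0.0257 tcp [0.5471 0.1657 0.0939] t 23.1 j7 -44.5
0.53 [38, 37, 39, 49, 59, 71, 101, 142, 151, 151, 151, 151, 151, 151, 151, 151, 151, 151, 151, 139, 95, 95, 103, 138, 154, 163, 110, 84, 118, 162, 162, 162, 161, 160, 159]
0.546 [38, 38, 38, 37, 37, 38, 38, 39, 104, 151, 151, 151, 152, 151, 151, 151, 151, 151, 151, 151, 151, 114, 94, 97, 140, 155, 158, 103, 85, 128, 161, 161, 161, 160, 161]
0.56 [39, 38, 38, 37, 38, 38, 37, 38, 59, 128, 151, 151, 151, 151, 151, 151, 151, 151, 151, 151, 150, 120, 95, 92, 114, 146, 157, 147, 86, 96, 151, 163, 162, 162, 164]
```

```bash
python3 -m crank '[[-0.2,-0.1,1.5,0.2,0,0.1,0.8],[-0.2,-0.1,3,0.2,0,0.1,0.8],[-0.2,-0.1,4.2,0.2,0,0.1,0.8],[-0.2,-0.1,5.2,0.2,0,0.1,0.8],[-0.2,-0.1,5.8,0.2,0,0.1,0.8],[-0.2,-0.1,5.8,0.2,0,0.1,0.8]]'
python3 - <<'E'
from h import *
go([.546,.1637,.0317],3.2)
E
```

```text
time: 23.75
tool_pos: [0.5442, 0.1654, 0.034]
ee_rot: [[-0.058, 0.998, -0.002], [0.998, 0.058, 0.001], [0.002, -0.002, -1.0]]
ft_force: [-2.4, 2.6, 6.0]
width: 0.0257
gripper_force: 20.0
row [-0.18  0.17  0.23] [-0.13 -0.09  0.15] ft [-2.4  2.6  6. ] w 0.0257 tcp [0.5442 0.1654 0.034 ] t 23.75 j7 -47.6
```

```bash
python3 -m crank '[[0,0,0,0,0,0,0.8],[0,0,0,0,0,0,0.8]]';python3 - <<'E'
from h import *
go([.546,.1637,.0317],3.2)
im=snap('wrist','w10'); g=im['pixels'].astype(np.float32).mean(2); c=cal('w10')
for x in(.538,.546,.552):
 for z in(.042,.036,.018):
  ys=np.arange(.180,.205,.001); P=np.array([proj(c,[x,y,z],1) for y in ys],np.float32)
  print(x,z,cv2.remap(g,P[None,:,0],P[None,:,1],1)[0].astype(int).tolist())
E
```

```text
time: 23.95
tool_pos: [0.5442, 0.1654, 0.034]
ee_rot: [[-0.058, 0.998, -0.002], [0.998, 0.058, 0.002], [0.002, -0.002, -1.0]]
ft_force: [-2.0, 1.6, 5.6]
width: 0.026
gripper_force: 20.0
row [-0.18  0.17  0.23] [-0.13 -0.1   0.13] ft [-2.   1.6  5.6] w 0.026 tcp [0.5442 0.1654 0.034 ] t 23.95 j7 -47.6
0.538 0.042 [114, 157, 222, 225, 225, 217, 140, 117, 117, 131, 215, 226, 226, 226, 226, 217, 136, 91, 122, 153, 127, 97, 93, 141, 157]
0.538 0.036 [222, 225, 225, 223, 157, 118, 117, 120, 196, 226, 226, 226, 226, 225, 193, 115, 76, 150, 153, 102, 96, 92, 145, 158, 155]
0.538 0.018 [117, 117, 126, 203, 226, 226, 226, 226, 226, 222, 163, 108, 83, 148, 153, 126, 96, 95, 121, 151, 161, 149, 88, 85, 125]
0.546 0.042 [123, 185, 223, 224, 225, 225, 216, 139, 114, 116, 192, 225, 225, 225, 225, 224, 179, 104, 90, 153, 153, 150, 96, 121, 151]
0.546 0.036 [224, 225, 225, 225, 224, 185, 118, 127, 181, 224, 225, 225, 225, 225, 217, 135, 90, 114, 153, 153, 147, 96, 134, 152, 163]
0.546 0.018 [216, 195, 197, 220, 225, 225, 225, 225, 225, 225, 201, 124, 88, 115, 153, 153, 151, 97, 98, 145, 156, 160, 85, 86, 94]
0.552 0.042 [223, 224, 224, 224, 224, 224, 224, 224, 224, 224, 224, 224, 224, 224, 222, 218, 198, 112, 81, 138, 153, 153, 109, 105, 148]
0.552 0.036 [224, 224, 224, 224, 224, 224, 224, 224, 224, 224, 224, 225, 224, 225, 222, 170, 99, 88, 153, 153, 151, 97, 112, 149, 160]
0.552 0.018 [224, 224, 224, 224, 224, 224, 225, 225, 225, 225, 216, 141, 94, 92, 153, 153, 153, 124, 99, 142, 152, 161, 116, 86, 101]
```

Relative to the +y wall's inner rim (y≈0.1967) the block's end (≈0.1965) is nearly touching, so I shift about 2.5 mm to -y.

```bash
python3 -m crank '[[0,0,-0.3,0,0,0,0.8],[-0.25,0,-0.3,0,0,0,0.8],[-0.25,0,-0.3,0,0,0,0.8],[-0.25,0,-0.3,0,0,0,0.8]]';python3 - <<'E'
from h import *
go([.546,.1637,.0317],3.2)
im=snap('wrist','w11'); g=im['pixels'].astype(np.float32).mean(2); c=cal('w11')
for x in(.540,.546,.552):
 for z in(.039,.018):
  ys=np.arange(.182,.205,.001); P=np.array([proj(c,[x,y,z],1) for y in ys],np.float32)
  print(x,z,cv2.remap(g,P[None,:,0],P[None,:,1],1)[0].astype(int).tolist())
E
```

```text
time: 24.4
tool_pos: [0.5451, 0.1606, 0.0368]
ee_rot: [[-0.057, 0.998, -0.002], [0.998, 0.057, -0.001], [-0.0, -0.002, -1.0]]
ft_force: [-0.3, 0.0, -0.7]
width: 0.0261
gripper_force: 20.0
row [0.3  0.11 0.51] [-0.12  0.03  0.04] ft [-0.3  0.  -0.7] w 0.0261 tcp [0.5451 0.1606 0.0368] t 24.4 j7 -47.2
0.54 0.039 [183, 224, 226, 226, 226, 226, 226, 211, 130, 89, 125, 153, 153, 153, 153, 153, 153, 153, 147, 97, 150, 158, 155]
0.54 0.018 [226, 226, 205, 131, 93, 106, 153, 154, 153, 153, 153, 153, 153, 153, 153, 95, 126, 150, 161, 148, 88, 100, 140]
0.546 0.039 [214, 222, 225, 225, 225, 225, 225, 222, 155, 98, 98, 153, 153, 153, 153, 153, 153, 153, 129, 91, 134, 153, 161]
0.546 0.018 [225, 225, 220, 151, 102, 84, 149, 153, 153, 153, 153, 153, 153, 153, 151, 96, 98, 150, 156, 159, 97, 89, 125]
0.552 0.039 [224, 224, 225, 225, 225, 225, 225, 225, 193, 108, 77, 148, 153, 153, 153, 153, 153, 153, 113, 96, 114, 150, 162]
0.552 0.018 [225, 225, 223, 186, 112, 81, 126, 153, 153, 153, 153, 153, 153, 153, 152, 96, 88, 139, 152, 163, 89, 86, 114]
```

The gap to the +y wall is now about 4 mm (3 wanted). I shift 1 mm back and lower.

```bash
python3 -m crank '[[0.08,0,0.1,0,0,0,0.8],[0.08,0,0.3,0,0,0,0.8],[0.08,0,0.4,0,0,0,0.8],[0.08,0,0.4,0,0,0,0.8]]';python3 - <<'E'
from h import *
go([.546,.1637,.0317],3.2)
im=snap('wrist','w12'); g=im['pixels'].astype(np.float32).mean(2); c=cal('w12')
for x in(.540,.552):
 for z in(.036,.018):
  ys=np.arange(.182,.205,.001); P=np.array([proj(c,[x,y,z],1) for y in ys],np.float32)
  print(x,z,cv2.remap(g,P[None,:,0],P[None,:,1],1)[0].astype(int).tolist())
E
```

```text
time: 24.85
tool_pos: [0.5452, 0.1623, 0.0342]
ee_rot: [[-0.057, 0.998, -0.001], [0.998, 0.057, -0.0], [-0.0, -0.001, -1.0]]
ft_force: [-2.7, -0.5, 9.7]
width: 0.026
gripper_force: 20.0
row [0.14 0.09 0.25] [-0.05  0.02  0.08] ft [-2.7 -0.5  9.7] w 0.026 tcp [0.5452 0.1623 0.0342] t 24.85 j7 -47.5
0.54 0.036 [170, 152, 191, 224, 226, 226, 226, 226, 225, 202, 114, 77, 153, 153, 153, 153, 153, 153, 103, 107, 148, 160, 146]
0.54 0.018 [226, 226, 226, 226, 223, 178, 107, 81, 153, 153, 153, 153, 153, 153, 151, 97, 117, 149, 159, 152, 84, 90, 140]
0.552 0.036 [224, 225, 225, 225, 225, 225, 225, 225, 225, 223, 174, 96, 90, 153, 153, 153, 153, 153, 124, 98, 136, 152, 160]
0.552 0.018 [225, 225, 225, 225, 225, 213, 149, 90, 94, 153, 153, 153, 153, 153, 151, 97, 99, 143, 153, 161, 125, 86, 94]
```

On the floor with a gap of about 2.8 mm. Releasing and lifting clear.

```bash
python3 -m crank '[[0,0,-0.1,0,0,0,0.8],[0,0,-0.1,0,0,0,0.4],[0,0,-0.1,0,0,0,0.4],[0,0,-0.1,0,0,0,0.4],[0,0,-0.1,0,0,0,0.4],[0,0,-2,0,0,0,0.4],[0,0,-6,0,0,0,0.4],[0,0,-11,0,0,0,0.4],[0,0,-16,0,0,0,0.4],[-6,0,-19,0,0,0,0.4]]';python3 -m crank '[[-3,0,0,0,0,0,0.4],[-3,0,0,0,0,0,0.4],[-3,0,0,0,0,0,0.4]]'
python3 - <<'E'
from h import *
go([.546,.1637,.0317],3.2)
im=snap('wrist','w13'); g=im['pixels'].astype(np.float32).mean(2); c=cal('w13')
def prof(pts): 
  P=np.array([proj(c,p,1) for p in pts],np.float32); return cv2.remap(g,P[None,:,0],P[None,:,1],1)[0].astype(int).tolist()
ys=np.arange(.118,.208,.002)
for x in(.540,.552): print(x,'z.042',prof([[x,y,.042] for y in ys]),'z.018 x+-.03',prof([[x-.03,y,.018] for y in ys]),prof([[x+.025,y,.018] for y in ys]))
for y in(.145,.18): print('x',y,prof([[x,y,.042] for x in np.arange(.525,.57,.002)]))
# cover quad
m=((im['pixels'].min(2)>165)*255).astype(np.uint8)
n,l,st,ce=cv2.connectedComponentsWithStats(cv2.morphologyEx(m,cv2.MORPH_CLOSE,np.ones((7,7))))
q=proj(c,[.546,.162,.042],1)
for i in range(1,n):
  if st[i,4]>150: 
    r=cv2.minAreaRect(np.argwhere(l==i)[:,::-1].astype(np.float32)); W=[at(c,*b,.042,1)[:2].round(4).tolist() for b in cv2.boxPoints(r)]
    if st[i,4]<6000: print(st[i],W,np.mean(W,0).round(4))
E
```

```text
time: 25.9
tool_pos: [0.5493, 0.1254, 0.2208]
ee_rot: [[-0.067, 0.998, 0.006], [0.998, 0.067, 0.008], [0.007, 0.007, -1.0]]
ft_force: [0.5, 0.2, 0.1]
width: 0.0563
gripper_force: 0.0
time: 26.2
tool_pos: [0.5495, 0.0867, 0.2154]
ee_rot: [[-0.055, 0.998, -0.002], [0.998, 0.055, -0.0], [0.0, -0.002, -1.0]]
ft_force: [0.0, 0.3, -1.1]
width: 0.0565
gripper_force: 0.0
row [ 7.71  0.11 18.37] [-0.11 -0.   -0.03] ft [ 0.   0.3 -1.1] w 0.0565 tcp [0.5495 0.0867 0.2154] t 26.2 j7 -30.7
0.54 z.042 [156, 155, 157, 101, 99, 98, 23, 24, 28, 76, 140, 218, 218, 195, 104, 168, 217, 180, 102, 160, 216, 182, 102, 175, 216, 187, 115, 202, 215, 200, 119, 202, 214, 182, 155, 210, 213, 184, 68, 152, 150, 158, 159, 159, 159] z.018 x+-.03 [152, 150, 144, 98, 106, 154, 140, 150, 151, 152, 152, 153, 153, 153, 153, 154, 154, 154, 155, 156, 156, 156, 157, 157, 157, 158, 158, 158, 159, 159, 160, 160, 161, 161, 161, 162, 146, 95, 92, 91, 156, 143, 155, 158, 158] [155, 154, 143, 118, 104, 106, 140, 141, 126, 143, 148, 150, 151, 151, 151, 152, 152, 153, 153, 154, 154, 154, 154, 155, 155, 156, 156, 156, 156, 156, 15
[... 1430 characters left out ...]
.8431 0.2153]
[ 264   89   22   52 1136] [[0.5323, 0.1911], [0.5535, 0.1923], [0.5565, 0.1399], [0.5351, 0.1387]] [0.5444 0.1655]
[353  92  22  53 996] [[0.6268, 0.1413], [0.6255, 0.196], [0.6465, 0.1975], [0.648, 0.1422]] [0.6367 0.1693]
[ 525  161   35  107 2229] [[0.8681, 0.1468], [0.9419, 0.1556], [1.0023, -0.005], [0.9144, -0.001]] [0.9317 0.0741]
[ 237  208   94   46 2095] [[0.5099, 0.0152], [0.511, 0.0664], [0.6099, 0.0671], [0.6131, 0.0154]] [0.561 0.041]
[237 327  14  29 352] [[0.5121, -0.0865], [0.5282, -0.0851], [0.5291, -0.1314], [0.5121, -0.133]] [ 0.5204 -0.109 ]
[ 51 408  18  12 170] [[0.1361, -0.3634], [0.1868, -0.3415], [0.1716, -0.3824], [0.1175, -0.4076]] [ 0.153  -0.3737]
```

Run:
```python
from h import *
c=cal('w13'); g=cv2.imread('pics/w13.png').mean(2).astype(int)
for v in list(range(80,98))+list(range(134,162)): print(v,*g[v,244:312:2])
for x,y,z in((.546,.199,.018),(.546,.195,.018),(.546,.129,.018),(.546,.192,.036),(.546,.132,.036),(.546,.132,.004),(.546,.19,.042),(.546,.134,.042),(.58,.199,.018),(.58,.129,.018)): print(x,y,z,proj(c,[x,y,z],1).round(1))
```

```text
80 156 156 160 161 157 156 155 157 157 155 156 156 159 158 158 160 157 156 159 163 162 163 164 163 160 159 158 156 153 151 155 158 159 156
81 156 154 158 162 160 158 155 156 157 156 157 156 157 157 158 158 156 155 160 162 162 162 162 161 158 156 156 155 154 152 154 159 160 157
82 152 150 153 158 157 152 147 146 154 154 154 146 147 146 146 147 145 145 150 150 150 150 149 149 156 158 157 155 155 155 154 159 162 158
83 140 139 144 146 147 147 146 146 157 158 158 152 152 151 151 152 151 150 150 149 148 147 145 145 156 158 157 162 161 161 159 159 160 158
84 162 161 161 160 159 159 146 142 157 157 157 157 157 156 156 156 156 156 155 155 155 155 155 155 155 155 155 163 163 163 163 163 162 160
85 149 149 149 148 148 149 142 141 149 149 149 149 150 150 150 149 149 149 149 149 150 150 149 151 151 151 151 151 151 151 152 150 150 151
86 106 102 98 95 91 88 86 86 84 82 81 81 80 80 80 83 83 85 87 89 92 94 102 109 111 115 118 120 124 126 129 128 131 133
87 55 53 54 53 52 52 51 52 54 56 55 58 59 60 60 59 60 60 59 59 56 55 54 52 53 57 59 62 65 69 73 77 80 85
88 91 92 94 96 95 95 95 95 95 95 113 147 1
[... 4578 characters left out ...]
154 156 155 155 155 155 153 154 156 157 161 163 160 157 158 155 154 154 156 158 159 161 155 149 152 156
160 154 156 161 158 155 157 159 156 155 158 158 158 155 152 151 154 158 159 161 165 161 156 156 155 155 157 156 156 160 163 158 152 155 154
161 156 156 161 159 156 156 158 158 157 159 160 160 155 151 150 153 159 160 159 163 160 152 154 155 157 159 156 154 161 162 159 155 157 154
0.546 0.199 0.018 [277.8  85.1]
0.546 0.195 0.018 [277.6  88.6]
0.546 0.129 0.018 [274.2 148.4]
0.546 0.192 0.036 [277.6  89.5]
0.546 0.132 0.036 [274.3 146.7]
0.546 0.132 0.004 [274.4 144.9]
0.546 0.19 0.042 [277.5  90.8]
0.546 0.134 0.042 [274.4 145.1]
0.58 0.199 0.018 [309.   87.2]
0.58 0.129 0.018 [305.  150.3]
```

The numbers show something wrong. The cover's length is foreshortened (54.5 mm instead of 56) and the dark -y end face is visible over the -y wall's rim. So the housing is tilted about 13°, with its -y end resting on the -y wall. To mend it I'll regrip, lift, shift about 5 mm to +y and reseat.

```bash
python3 -m crank '[[4,0,2,0,0,0,0.4],[7.4,0,6,0,0,0,0.4],[7.4,0,10,0,0,0,0.4],[7.4,0,12,0,0,0,0.4],[7.4,0,12,0,0,0,0.4],[7.4,0,12,0,0,0,0.4]]'
python3 - <<'E'
from h import *
go([.5448,.161,.036],3.2)
im=snap('wrist','w14'); g=im['pixels'].astype(np.float32).mean(2); c=cal('w14')
def prof(pts): 
  P=np.array([proj(c,p,1) for p in pts],np.float32); return cv2.remap(g,P[None,:,0],P[None,:,1],1)[0].astype(int).tolist()
ys=np.arange(.12,.21,.001)
print(prof([[.5448,y,.042] for y in ys])); print(prof([[.515,y,.018] for y in ys]))
print(prof([[x,.15,.045] for x in np.arange(.525,.57,.001)]))
E
```

```text
time: 26.85
tool_pos: [0.5449, 0.1627, 0.0956]
ee_rot: [[-0.059, 0.998, -0.002], [0.998, 0.059, 0.001], [0.001, -0.002, -1.0]]
ft_force: [1.0, -0.4, 0.5]
width: 0.0567
gripper_force: 0.0
row [-0.18 -0.    5.96] [-0.13 -0.05  0.18] ft [ 1.  -0.4  0.5] w 0.0567 tcp [0.5449 0.1627 0.0956] t 26.85 j7 -44.2
[102, 101, 101, 103, 104, 105, 103, 101, 100, 100, 100, 99, 83, 96, 139, 146, 146, 146, 146, 146, 146, 146, 200, 221, 222, 222, 221, 222, 222, 222, 222, 222, 222, 222, 222, 222, 222, 222, 222, 222, 222, 223, 222, 222, 222, 222, 222, 222, 223, 223, 222, 223, 223, 222, 222, 223, 223, 223, 223, 223, 223, 223, 223, 223, 223, 223, 223, 223, 223, 223, 223, 223, 223, 156, 80, 133, 152, 151, 151, 136, 95, 91, 141, 156, 155, 82, 110, 161, 161, 160]
[102, 101, 101, 113, 156, 141, 101, 95, 93, 95, 87, 67, 64, 68, 79, 102, 140, 149, 149, 149, 149, 149, 149, 149, 149, 149, 149, 149, 149, 150, 150, 150, 150, 150, 150, 150, 150, 151, 151, 151, 151, 151, 151, 151, 151, 151, 151, 151, 151, 151, 151, 151, 151, 151, 151, 151, 151, 151, 152, 152, 152, 152, 152, 152, 152, 152, 152, 152, 152, 152, 152, 153, 153, 152, 124, 95, 97, 125, 153, 163, 125, 87, 123, 167, 167, 166, 165, 166, 166, 167]
[94, 94, 94, 94, 94, 94, 91, 67, 85, 164, 222, 222, 222, 211, 158, 142, 174, 216, 222, 222, 222, 222, 222, 221, 206, 193, 197, 217, 222, 221, 221, 173, 84, 64, 93, 95, 124, 149, 149, 149, 149, 149, 148, 149, 149]
```

A second view confirms the tilt (apparent cover length 59 mm, -y end raised). Regripping gently.

```bash
python3 -m crank '[[-0.1,0,3,0,0,0,0.4],[-0.1,0,5.5,0,0,0,0.4],[-0.1,0,5.8,0,0,0,0.4],[-0.1,0,5.8,0,0,0,0.8],[-0.1,0,5.8,0,0,0,0.8],[-0.1,0,5.8,0,0,0,0.8],[-0.1,0,5.8,0,0,0,0.8],[-0.1,0,5.8,0,0,0,0.8],[-0.1,0,5.5,0,0,0,0.8],[-0.1,0,5.2,0,0,0,0.8]]' 6; python3 -m crank '[[0.2,0,-0.2,0,0,0,0.8],[0.5,0,-0.2,0,0,0,0.8],[0.5,0,-0.2,0,0,0,0.8],[0.5,0,0.2,0,0,0,0.8],[0.5,0,0.5,0,0,0,0.8],[0.5,0,0.7,0,0,0,0.8],[0.5,0,0.7,0,0,0,0.8]]'
python3 - <<'E'
from h import *
go([.5448,.161,.036],3.2)
im=snap('wrist','w15'); g=im['pixels'].astype(np.float32).mean(2); c=cal('w15')
def prof(pts): 
  P=np.array([proj(c,p,1) for p in pts],np.float32); return cv2.remap(g,P[None,:,0],P[None,:,1],1)[0].astype(int).tolist()
ys=np.arange(.12,.21,.001)
print(prof([[.5448,y,.042] for y in ys])); print(prof([[.515,y,.018] for y in ys]))
E
```

```text
time: 27.9
tool_pos: [0.545, 0.1601, 0.0437]
ee_rot: [[-0.057, 0.998, -0.002], [0.998, 0.057, -0.0], [-0.0, -0.002, -1.0]]
ft_force: [0.1, -0.5, -0.7]
width: 0.0258
gripper_force: 6.0
time: 28.6
tool_pos: [0.5448, 0.1645, 0.0363]
ee_rot: [[-0.057, 0.998, -0.002], [0.998, 0.057, -0.001], [-0.001, -0.002, -1.0]]
ft_force: [0.4, -0.8, 1.3]
width: 0.0261
gripper_force: 6.0
row [-0.35 -0.02  0.03] [-0.13  0.06  0.05] ft [ 0.4 -0.8  1.3] w 0.0261 tcp [0.5448 0.1645 0.0363] t 28.6 j7 -47.9
[104, 106, 96, 91, 100, 106, 109, 111, 114, 115, 116, 116, 115, 113, 111, 109, 106, 102, 97, 91, 85, 77, 67, 50, 128, 144, 145, 145, 145, 147, 149, 178, 216, 219, 177, 146, 146, 146, 146, 146, 146, 146, 159, 222, 222, 222, 222, 222, 222, 223, 223, 223, 223, 223, 223, 223, 224, 224, 224, 224, 224, 224, 224, 224, 224, 224, 224, 224, 224, 224, 225, 225, 225, 225, 225, 223, 172, 105, 69, 125, 153, 151, 98, 138, 153, 160, 99, 85, 124, 164]
[103, 100, 95, 90, 85, 79, 70, 59, 63, 93, 98, 98, 97, 98, 98, 97, 98, 97, 97, 98, 97, 97, 97, 98, 97, 97, 97, 97, 97, 98, 98, 97, 98, 97, 97, 97, 98, 98, 98, 116, 128, 132, 137, 149, 151, 152, 152, 153, 153, 153, 153, 153, 153, 153, 153, 153, 153, 153, 153, 153, 153, 153, 153, 153, 153, 153, 153, 153, 153, 153, 153, 153, 153, 153, 153, 137, 95, 129, 154, 164, 143, 86, 94, 131, 167, 167, 166, 166, 168, 169]
```

```bash
python3 -m crank '[[0,0,0.2,0,0,0,0.8],[0,0,0.4,0,0,0,0.8],[0,0,0.4,0,0,0,0.8],[0,0,0.4,0,0,0,0.4],[0,0,0.4,0,0,0,0.4],[0,0,0.4,0,0,0,0.4],[0,0,0.4,0,0,0,0.4]]' 3; python3 -m crank '[[0,0,-2,0,0,0,0.4],[0,0,-6,0,0,0,0.4],[0,0,-6,0,0,0,0.4],[0,0,-6,0,0,0,0.4]]'
python3 - <<'E'
from h import *
go([.5448,.161,.036],3.2)
im=snap('wrist','w16'); g=im['pixels'].astype(np.float32).mean(2); c=cal('w16')
def prof(pts): 
  P=np.array([proj(c,p,1) for p in pts],np.float32); return cv2.remap(g,P[None,:,0],P[None,:,1],1)[0].astype(int).tolist()
ys=np.arange(.12,.21,.001)
print(prof([[.5448,y,.042] for y in ys])); print(prof([[.515,y,.018] for y in ys]))
E
```

```text
time: 29.35
tool_pos: [0.5448, 0.1655, 0.0326]
ee_rot: [[-0.057, 0.998, -0.002], [0.998, 0.057, 0.0], [0.0, -0.002, -1.0]]
ft_force: [-0.2, -0.8, -0.0]
width: 0.054
gripper_force: 0.0
time: 29.75
tool_pos: [0.5455, 0.1653, 0.0933]
ee_rot: [[-0.057, 0.998, 0.0], [0.998, 0.057, 0.0], [0.0, 0.0, -1.0]]
ft_force: [0.5, -0.5, -1.1]
width: 0.0565
gripper_force: 0.0
row [-0.43 -0.1   5.73] [ 0.01 -0.02  0.06] ft [ 0.5 -0.5 -1.1] w 0.0565 tcp [0.5455 0.1653 0.0933] t 29.75 j7 -44.8
[103, 103, 102, 102, 103, 105, 105, 103, 101, 101, 100, 101, 100, 101, 108, 154, 202, 180, 139, 139, 139, 139, 139, 139, 148, 194, 206, 206, 206, 206, 206, 206, 206, 206, 206, 206, 206, 206, 207, 207, 207, 207, 207, 207, 207, 207, 207, 207, 207, 207, 207, 208, 208, 208, 208, 208, 208, 208, 208, 208, 208, 208, 208, 208, 209, 209, 209, 209, 209, 209, 201, 118, 81, 68, 46, 38, 38, 38, 55, 153, 125, 96, 134, 153, 160, 88, 91, 160, 162, 162]
[103, 102, 102, 101, 101, 101, 100, 95, 95, 97, 91, 65, 65, 65, 64, 69, 110, 150, 150, 150, 150, 150, 150, 150, 150, 150, 150, 150, 150, 150, 151, 151, 151, 151, 151, 151, 151, 151, 151, 152, 152, 152, 152, 152, 152, 152, 152, 152, 152, 152, 152, 152, 152, 152, 152, 152, 152, 153, 152, 152, 153, 153, 152, 152, 153, 152, 153, 153, 153, 153, 153, 153, 153, 152, 123, 96, 96, 125, 154, 164, 132, 89, 113, 156, 168, 167, 166, 167, 167, 168]
```

The housing now lies level: cover length 56.0 mm, centre y=0.163 against a row centre of about 0.163. I retreat and do a final check of everything.

```bash
python3 -m crank '[[0,0,-5,0,0,0,0.4],[0,0,-10,0,0,0,0.4],[-5,0,-14,0,0,0,0.4],[-9,0,-14,0,0,0,0.4],[-9,0,-14,0,0,0,0.4],[-9,0,-14,0,0,0,0.4],[-9,0,-14,0,0,0,0.4]]'
python3 - <<'E'
from h import *
im=snap('wrist','w17'); g=im['pixels'].astype(np.float32).mean(2); c=cal('w17')
m=((im['pixels'].min(2)>165)*255).astype(np.uint8)
n,l,st,ce=cv2.connectedComponentsWithStats(cv2.morphologyEx(m,cv2.MORPH_CLOSE,np.ones((5,5))))
for i in range(1,n):
  if 250<st[i,4]<3000:
    r=cv2.minAreaRect(np.argwhere(l==i)[:,::-1].astype(np.float32)); W=np.array([at(c,*b,.042,1)[:2] for b in cv2.boxPoints(r)])
    e=[W[1]-W[0],W[2]-W[1]]; L=max(e,key=np.linalg.norm); print(st[i],W.mean(0).round(4),[round(np.linalg.norm(x),4) for x in e],round(np.degrees(np.arctan2(L[1],L[0]))%180,1))
print('t',robot.state()['time'],robot.state()['ft_force'])
E
```

```text
time: 30.5
tool_pos: [0.5495, 0.0765, 0.2314]
ee_rot: [[-0.058, 0.998, -0.004], [0.998, 0.058, 0.001], [0.001, -0.004, -1.0]]
ft_force: [-0.6, 0.3, 0.1]
width: 0.0563
gripper_force: 0.0
[253  13  15  35 286] [0.52   0.2504] [np.float64(0.0412), np.float64(0.0129)] 82.8
[373  15  18  38 638] [0.6568 0.26  ] [np.float64(0.0207), np.float64(0.0454)] 91.0
[541  78  19  55 735] [0.9279 0.2238] [np.float64(0.0433), np.float64(0.0794)] 94.2
[ 266   83   20   51 1019] [0.5444 0.1631] [np.float64(0.0201), np.float64(0.054)] 93.5
[350  84  21  51 922] [0.6366 0.1694] [np.float64(0.0551), np.float64(0.0212)] 91.1
[ 526  171   34   94 2201] [0.9505 0.0574] [np.float64(0.0762), np.float64(0.1583)] 111.1
[ 239  196   91   48 2665] [0.561  0.0381] [np.float64(0.055), np.float64(0.0995)] 0.5
[238 327  21  23 299] [ 0.5254 -0.1257] [np.float64(0.026), np.float64(0.0374)] 92.0
t 30.55 [ 0.03133339  0.32676871 -0.62671779]
```

The housing is at (0.544, 0.163), yaw 93.5° (row about 93.2°), level and centred. The done housing is unmoved at (0.637, 0.169). Handing in.

```bash
python3 -c "
from plant import robot
print(robot.finish_job())"
```

```text
the job is handed in; nothing more can be done
None
```

I pressed the long housing's cover home with the pedal-driven clamp and handed in the job at about 30.5 s. The housing first came to rest tilted on a side wall of the long row tray, so I regripped it and reseated it level and centred. I judged the seating and the cover height from camera measurements, and no result came back.

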